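Load and chock a row of sterilising tubes on the steriliser tray

ROBOT

A 6-joint arm with a two-finger parallel gripper is mounted at the origin on the work surface. World frame = base frame: x ahead of the robot, y to its left, z up, the work surface at z = 0. Lengths are in m, angles in degrees, forces in N, time in s.
With the tool pointing down it reaches from about 0.4 to 0.825 m from the base axis. Payload 7 kg.
Tool frame: the origin (TCP) lies between the finger pads; the fingertips stand 19 mm ahead of it and the grasp point (between the pads) is the TCP (r.finger_overhang is the distance from the TCP to the fingertips, in m); z points along the fingers, y is the direction in which the jaws open and shut (so a half turn about z gives the same grasp; the last joint's range is limited). The gripper opens to 88 mm and grips with 3 to 60 N. Pads are 19 mm wide; open, the fingers measure 130 mm over their backs; the gripper's body (78 mm by 193 mm) begins 47 mm behind the grasp point.
Start: joints at [-47.664, 20.546, 0.682, 0, -70.136, -16.507], TCP at [0.294, -0.608, 0.212] pointing down, gripper open.
Joint ranges: [-176.03, 176.03], [-82.01, 121.73], [-58.28, 71.71], [-173.87, 95.51], [-174.79, -0.11], [-173.66, 173.66]. Speed limits (degrees/s): [136.94, 136.94, 172.46, 180, 180, 180].

INTERFACE

Orientations are given as [roll, pitch, yaw] about the fixed x, y, z axes, in that order (R = Rz(yaw) Ry(pitch) Rx(roll)).
In Python, from plant import r, optics gives the robot as it stands. The module is installed in compiled form; this text tells all that it offers.
- The arm moves only by the tool step_arm, never from a script. Its argument "increments" is a list of rows, each an object of numbers: "tx", "ty", "tz": the shift along the world's x, y, z in mm; "ax", "ay", "az": the turn, a rotation vector about the world's x, y, z in degrees; "claw": the gripper command: -1 is shut, 1 is fully open, values between are in proportion. In form: [{"tx": .., "ty": .., "tz": .., "ax": .., "ay": .., "az": .., "claw": ..}, ...]. A call has 1 to 12 rows; each row shifts and turns the commanded pose from where the row before left it; what a row does not reach is not made up. A row lasts 1/10 s, in which the tool goes at most 50 mm and 8.59 degrees, less where a joint would pass 70% of its speed; a pose out of reach is approached as far as the arm can. A call with a gripper value outside its range is refused whole. The fingers move at their own pace and stop on an object; "newtons" is the grip in N (left out, the last holds). Time passes only in rows, so rows that do not move let the fingers close. It gives the time, the measured TCP pose, the force and the opening at its end, in the units of the state.
- r.get_state(): the state, without advancing time (a new reading comes with each control period).
- optics.capture(name): name is "scene" or "top" or "wrist"; returns a dict with "image" (420x560x3 uint8, blue, green, red), "depth" (420x560 float32, m along the optical axis (not along the pixel's ray), 0 where there is no reading), "fx", "fy", "cx", "cy" (pixels), "distortion" ([k1, k2, p1, p2, k3] as OpenCV has them; the pictures are not rectified), "R" (3x3) and "t" (3): a world point X has camera coordinates R X + t. Camera axes: x right, y down, z forward; pixel columns grow to the right and rows downward; lengths in m; the calibration is good to about 2 mm. A picture is of the moment at which its call begins.
- r.close_job(): hands the job in, once; it reports no verdict.
The state is a dict: "time_s": time; "joints": joint angles; "qd": joint speeds; "joint_torque": joint torques, N m; "tcp_pos": TCP position; "eef_rot": TCP orientation; "contact_force": force on the tool from outside, world axes, zero at the start; "moment": the same for the moment, N m; "gripper_width": finger opening in m.
Only numpy, scipy, OpenCV 4.12 (cv2) and the standard library are available. Lean on these libraries where they do the work, as an engineer would, in place of code of your own. Each camera call takes 0.05 s, during which the arm holds its last target. There are 200 camera calls.

TASK

Get the tray of sterilising tubes ready to carry: lay the loose tube down in the tray, without dropping it, alongside the two that are there, on their open side. Then stand the rubber chock on the tray floor behind the row, its slope towards the tubes and about the middle of their length, and push it up until the three tubes are closed up against one another and against the divider plate at the end of the tray that the first two lie near. Press the chock home firmly, without ramming it or making a tube ride up its slope, leave it there so that the row cannot roll, and do not disturb the other things on the bench.

Things in the scene. Friction and masses are not known exactly. Their poses are not given: they have to be found in the camera images.
- tray: Fixed aluminium tray, 250 (its x) by 370 (its y) mm outside, walls 3 mm thick, 26 mm high, floor top 4 mm above the bench. Origin: centre of its underside. Near its +y end a steel divider plate, 4 mm thick, stands across it, top 30 mm above the bench, clipped fast with its tube side anywhere from 151 to 175 mm along +y: its place is not measured; feel for it.
- tube_a: Steel sterilising tube with slip-on cap, a plain cylinder of 44 mm diameter and 170 mm length, about 0.38 kg, lying on its side across the tray, nearest the divider, 8 to 43 mm short of it. Origin: its centre, on its axis; its x runs along its axis (either way round is alike). It rolls when pushed and stops soon after.
- tube_b: The same kind of tube in the tray, second from the divider, 10 to 32 mm from tube_a. Origin and axes as tube_a. In the tight row the tubes' axes lie 44 mm apart, the first 22 mm from the divider.
- tube_c: The loose tube, the same kind, lying on its side on the bench beside the tray at either end of it. Origin and axes as tube_a. It belongs in the tray next to tube_b, on the side away from tube_a.
- chock: Dark grey rubber chock with a steel core, 70 mm long (its x), 46 mm wide (its y), 32 mm high, about 0.4 kg, on the bench beside the tray at either end of it, right way up. Origin: centre of its underside. Its hollowed slope looks to its +x: from a low toe at x = +35 mm it rises, at last at 70 degrees, to the flat top, which runs from x = +21 to -35 mm.
- chock_grip (a point): Middle of the chock's flat top, 10 mm behind its origin and 32 mm up. The upright sides below it, 46 mm apart, are where to grip the chock across its width.
- chock_bear (a point): Point 48 mm ahead of the chock's origin and 22 mm up: a tube that the slope bears on has its axis here. Rolling the loose row along takes up to 5 N; the chock is home when the closed row takes a steady push of 6 to 9 N. Pushed harder, the outer tube starts to ride up the slope, which is wrong; more than 30 N on a tube is ramming.
- instrument_box: Bystander: open clear plastic box of micro-instruments, 90 x 150 x 45 mm, beyond the tray. Origin: centre of its underside.
- dish: Bystander: steel bowl, 110 mm across, 40 mm high, beyond the tray to the left. Origin: centre of its underside.
- rinse_bottle: Bystander: white plastic bottle, 64 mm diameter, 160 mm high, beyond the tray to the right. Origin: centre of its underside.
There are look-alikes about, which are no part of the job. Leave any red or yellow look-alike of the tube_b alone.

How it is judged (in metres and radians):
On the way, in this order (a step that is already met when the one before it is completed fails the run):
1. the loose tube lies on the tray floor and has been let go (x of tube_c in the frame of tray between -0.122 and 0.122 m and y of tube_c in the frame of tray between -0.182 and 0.182 m and z of tube_c in the frame of tray below 0.0285 m and contact force between the fingers and tube_c below 0.05 N), for 0.1 s.
2. the chock is pressed home against the closed row with more than 2.5 N and tube_a bears on the divider (x of tube_b in the frame of chock below 0.0965 m and x of tube_a in the frame of chock below 0.142 m and z of tube_a in the frame of tray between 0.022 and 0.0285 m and angle between the x axis of each of tube_a, tube_b, tube_c and the x axis of tray, either way round below 0.05 rad and z of tube_b in the frame of tray between 0.022 and 0.0285 m and z of tube_c in the frame of tray between 0.022 and 0.0285 m and y of tube_a in the frame of divider above -0.0255 m and x of tube_c in the frame of chock between 0.0445 and 0.051 m and y of tube_c in the frame of chock between -0.045 and 0.045 m and angle between chock's own z axis and vertical below 0.06 rad and angle between the x axis of chock and the y axis of tray, either way round below 0.12 rad and contact force between chock and tube_c above 2.5 N and contact force between tube_a and divider above 0.2 N), for 0.1 s.
At the end, for the whole second after the job is handed in: Tubes flat on the tray floor, across it within 0.05 rad, tube_a's axis within 25.5 mm of the divider, closed up: tubes c, b, a within 51, 96.5 and 142 mm ahead of the chock's origin. Chock flat, its slope against c, square within 0.12 rad, within 45 mm of c's middle. All at rest (x of tube_b in the frame of chock below 0.0965 m and x of tube_a in the frame of chock below 0.142 m and z of tube_a in the frame of tray between 0.022 and 0.0285 m and angle between the x axis of each of tube_a, tube_b, tube_c and the x axis of tray, either way round below 0.05 rad and z of tube_b in the frame of tray between 0.022 and 0.0285 m and z of tube_c in the frame of tray between 0.022 and 0.0285 m and y of tube_a in the frame of divider above -0.0255 m and x of tube_c in the frame of chock between 0.0445 and 0.051 m and y of tube_c in the frame of chock between -0.045 and 0.045 m and angle between chock's own z axis and vertical below 0.06 rad and angle between the x axis of chock and the y axis of tray, either way round below 0.12 rad and x of tube_c in the frame of tray between -0.122 and 0.122 m and y of tube_c in the frame of tray between -0.182 and 0.182 m and linear speed of each of tube_a, tube_b, tube_c, chock below 0.01 m/s); the robot touches nothing.
It fails at once if the loose tube is let go more than about 15 mm above where it lies (height (world z) of tube_c above 0.041 m and contact force between the fingers and tube_c below 0.01 N).
It fails at once if the chock is rammed against a tube with more than 30 N (contact force between chock and tube_a above 30 N or contact force between chock and tube_b above 30 N or contact force between chock and tube_c above 30 N).
It fails at once if a bystander is moved by more than 20 mm (distance of any of instrument_box, dish, rinse_bottle from where it was at the start of the episode above 0.02 m).
It also fails if it takes over 64 s, if anything falls off the work surface, if the arm or the gripper's body presses on something with over 40 N, if the wrist force passes 120 N, or if a joint passes its speed limit or range.

## Working session

There is one attempt and no reset: what is moved stays moved. The work goes in short steps, Python scripts to look and compute and a tool call to move; the robot and the scene stay as the last step left them, time stands still between calls to the robot, and variables do not carry over. Pictures are saved under pics/ and viewed, about 8 in all and at most 12, crops included, and the job is handed in when it is done.

Besides the shell and the picture viewer there is one more tool, called after ">>>" as a command line: name --argument value ..., lists and objects as JSON in quotes. step_arm: Moves the arm, as the interface text tells. Its arguments: {"type":"object","properties":{"increments":{"type":"array","items":{"type":"object","properties":{"tx":{"type":"number"},"ty":{"type":"number"},"tz":{"type":"number"},"ax":{"type":"number"},"ay":{"type":"number"},"az":{"type":"number"},"claw":{"type":"number"}}}},"newtons":{"type":"number"}},"required":["increments"]}

```bash
mkdir -p pics
cat > h.py <<'E'
import numpy as np, cv2
from plant import r, optics
def K(c): return np.array([[c['fx'],0,c['cx']],[0,c['fy'],c['cy']],[0,0,1.]])
def cap(n):
    c=optics.capture(n); np.savez('last_%s.npz'%n,**{k:c[k] for k in c}); return c
def ld(n): return dict(np.load('last_%s.npz'%n))
def ray(c,uv,z):
    p=cv2.undistortPoints(np.array(uv,float).reshape(-1,1,2),K(c),np.array(c['distortion'],float)).reshape(-1,2)
    d=np.c_[p,np.ones(len(p))]@c['R']; o=-c['R'].T@c['t']
    return o+d*((z-o[2])/d[:,2])[:,None]
def cloud(c):
    h,w=c['depth'].shape; u,v=np.meshgrid(np.arange(w),np.arange(h))
    p=cv2.undistortPoints(np.stack([u,v],-1).reshape(-1,1,2).astype(float),K(c),np.array(c['distortion'],float)).reshape(h,w,2)
    d=c['depth']; X=np.dstack([p[...,0]*d,p[...,1]*d,d])
    return (X-c['t'])@c['R']
E
python3 - <<'E'
from h import *
print(r.get_state())
for n in('top','scene'):
    c=cap(n); cv2.imwrite('pics/%s0.png'%n,c['image']); print(n,-c['R'].T@c['t'],c['fx'])
E
```

```text
{'time_s': 0.0, 'joints': array([-4.76665504e+01,  2.05913330e+01,  6.33871379e-01, -1.93102524e-02,
       -7.01340673e+01, -1.65051569e+01]), 'qd': array([ 0.02425001, -0.07109154, -0.0340234 , -0.12150083, -0.08759495,
        0.03836956]), 'joint_torque': array([ 9.60592624e-04, -5.82714808e+01,  2.93067062e+01,  6.99717969e+00,
        7.08267806e-03, -1.63276868e-04]), 'tcp_pos': array([ 0.29381775, -0.60714295,  0.21132713]), 'eef_rot': array([ 1.79907085e+02, -8.60111754e-03, -1.54178277e+02]), 'contact_force': array([-1.06584626,  0.42965994,  0.55863386]), 'moment': array([-0.00265455,  0.04149079, -0.00824478]), 'gripper_width': 0.08802137583176721}
top [0.43776931 0.01535063 1.02040608] 400.66096376674386
scene [ 1.23133112 -0.49101816  0.97796343] 484.789788554415
```

View pics/top0.png

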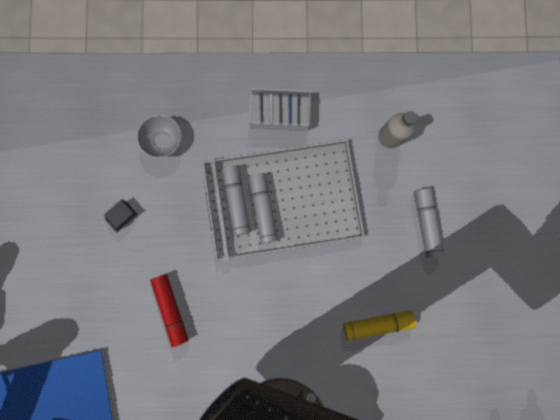

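View pics/scene0.png

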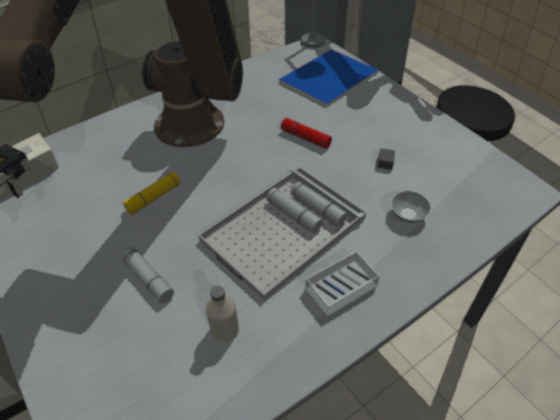

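The top view shows the tray centred near (285,198), its divider at column ~220 (+y end). Tubes a and b lie at (235,200) and (262,208), the loose tube at (429,220), and the chock at (121,215). The red and yellow tubes are look-alikes. Next I measure from the depth.

```bash
cat > m.py <<'E'
from h import *
def tube(P,box,zc,rad=.022):
    """axis from top-most ridge points: fit line to points near top; box=(u0,v0,u1,v1)"""
    u0,v0,u1,v1=box; Q=P[v0:v1,u0:u1].reshape(-1,3); Q=Q[(Q[:,2]>zc+.006)&(Q[:,2]<zc+.04)]
    r_=cv2.minAreaRect((Q[:,:2]*1000).astype(np.float32))
    return len(Q),np.round(r_[0],1),np.round(r_[1],1),round(r_[2],1),np.percentile(Q[:,2],98).round(4)
if __name__=='__main__':
    c=ld('top');P=cloud(c)
    print('bench',np.median(P[300:330,230:300,2]),'floor',np.median(P[180:220,300:340,2]))
    for n,b,z in(('a',(222,160,249,240),.026),('b',(249,165,280,250),.026),('c',(405,180,450,260),.022)): print(n,tube(P,b,z))
    Q=P[190:240,95:150].reshape(-1,3);Q=Q[Q[:,2]>.008]
    print('chock',cv2.minAreaRect((Q[:,:2]*1000).astype(np.float32)),Q[:,2].max())
    T=Q[Q[:,2]>.028];print('top',len(T),cv2.minAreaRect((T[:,:2]*1000).astype(np.float32)))
    s=ld('scene');
    a=cv2.resize(c['image'][190:240,95:150],None,fx=7,fy=7,interpolation=cv2.INTER_CUBIC)
    b=cv2.resize(s['image'][140:175,365:410],None,fx=9,fy=9,interpolation=cv2.INTER_CUBIC)
    h=max(a.shape[0],b.shape[0]);f=lambda i:cv2.copyMakeBorder(i,0,h-i.shape[0],0,5,0)
    cv2.imwrite('pics/chock.png',np.clip(np.hstack([f(a),f(b)]).astype(float)*2,0,255))
    np.set_printoptions(suppress=True,linewidth=200)
    print((P[196:234:2,103:140:2,2]*1000).round().astype(int))
    # tray rim
    g=P[130:270,195:375];m=(abs(g[...,2]-.026)<.005)
    print('rim',m.sum())
    cor=[(216,157),(349,140),(365,235),(226,258)]
    print(ray(c,cor,.026).round(4))
    cv2.imwrite('pics/tray.png',cv2.resize(c['image'][130:270,195:375],None,fx=4.4,fy=4.2,interpolation=cv2.INTER_CUBIC))
E
python3 m.py
```

```text
bench 0.00037064486994837473 floor 0.004177585124142305
a (1146, array([548.7, 106.2]), array([175.8,  64.6]), 0.1, np.float64(0.0499))
b (1139, array([529.6,  49.5]), array([170.1,  64.2]), 10.3, np.float64(0.0503))
c (1122, array([ 492.3, -374.4]), array([169.6,  44.1]), 7.8, np.float64(0.0465))
chock ((499.2450866699219, 221.99752807617188), (424.3486633300781, 76.53102111816406), 83.65608215332031) 1.020406079377849
top 453 ((467.2948303222656, 225.18276977539062), (418.27777099609375, 68.18242645263672), 72.73226165771484)
[[ 0 -2 -4  3  0 -2  0  0 -2  0  1 -1 -2  1 -1  2 -1 -3 -1]
 [-1 -2 -2  3  2  2  1  0  1  0  2 -2  2 -3  0  0  0  1 -2]
 [ 2  2  2 -3  0  2 -2 -2  3 27 20  0  2  0  0  1 -4  0 -1]
 [ 0  1  1  0 -1 -1 -3 -1 30 31 30 16 -2  0  3  1 -2 -1 -2]
 [ 2  1  0 -1 -1  0  3 33 31 31 31 32 16 -1  0  1  2  0 -2]
 [-1 -2 -1 -1 -3 31 31 34 33 31 33 32 33 13  1  1  1  0 -1]
 [ 4  2 -1  0 35 34 31 34 33 33 31 34 32 32 14  1  3  0 -2]
 [-1  1 -1 33 35 33 32 33 33 32 34 32 30 31 32 10  2 -4  0]
 [ 0 -1 28 32 34 33 33 30 31 33 27 32 34 30 32 23 10 -1  0]
 [ 2 31 31 31 31 32 32 28 33 35 34 32 29 33 36 24 11  1  1]
 [-1 33 32 32 32 33 30 32 30 32 31 32 33 31 24 11  0  3  1]
 [ 0  9 32 33 31 31 30 31 32 32 30 34 28 20 10  0 -1 -3 -5]
 [ 1 -1 10 36 32 32 30 33 35 31 34 30 18  8  1  0  0  0  1]
 [ 1  1 -1  6 33 33 34 32 32 32 31 19  6 -3  0  1  2  2 -2]
 [ 3 -1  2  2 15 34 30 34 34 26 15  5  3  4  0  0  0  1  2]
 [ 1  1  1 -2  3 20 33 34 27 12  5  2 -1  2 -1  2  1  3 -1]
 [-2  5  5 -1  2  4 20 24 16  2  2 -2 -2  2 -2 -2  3 -3 -1]
 [ 3 -2  0  2 -2  2  6 11  0 -1  1 -2  2 -3  2  1  0 -1 -1]
 [ 2 -1  0  2 -1  0  1  3  2  1  0  1 -2 -1 -1 -2  1  2  0]]
rim 1313
[[ 0.662   0.1549  0.026 ]
 [ 0.7038 -0.1817  0.026 ]
 [ 0.463  -0.2154  0.026 ]
 [ 0.4093  0.1289  0.026 ]][ WARN:0@0.793] global loadsave.cpp:1063 imwrite_ Unsupported depth image for selected encoder is fallbacked to CV_8U.
```

View pics/chock.png

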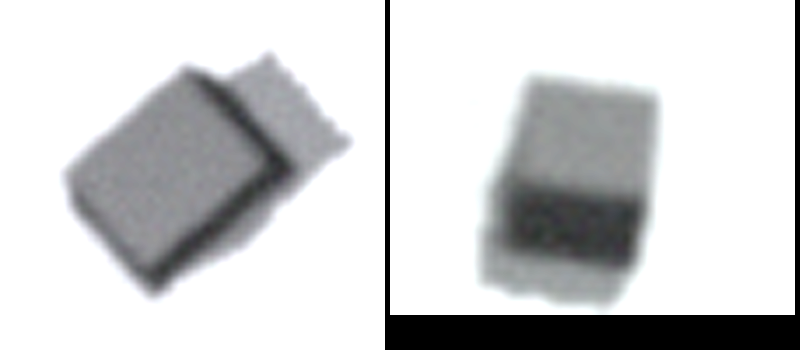

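View pics/tray.png

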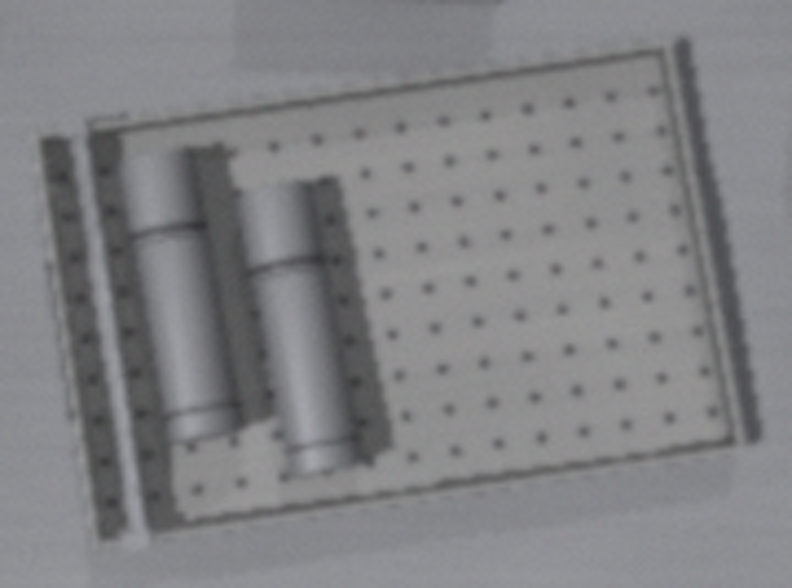

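Both crops are usable. Tray yaw looks like about 8°, and the divider's top edge runs through px (213,160)–(227,260). The chock's long axis runs lower-left to upper-right, but which end is the toe isn't clear yet. I'll refine the numbers.

```bash
cat > m2.py <<'E'
from h import *
np.set_printoptions(suppress=True,linewidth=200)
def ridge(P,box,zt):
    u0,v0,u1,v1=box; Q=P[v0:v1,u0:u1].reshape(-1,3); Q=Q[abs(Q[:,2]-zt)<.0055]*1000
    (cx,cy),(w,h),a=cv2.minAreaRect(Q[:,:2].astype(np.float32))
    vx,vy,_,_=cv2.fitLine(Q[:,:2].astype(np.float32),cv2.DIST_HUBER,0,.01,.01).ravel()
    if vx<0: vx,vy=-vx,-vy
    t=(Q[:,:2]@[vx,vy]); n=Q[:,:2]@[-vy,vx]; tc=(t.min()+t.max())/2; nc=n.mean()
    return len(Q),'c',(tc*np.array([vx,vy])+nc*np.array([-vy,vx])).round(1),'len',(t.max()-t.min()).round(1),'yaw',np.degrees(np.arctan2(vy,vx)).round(2)
if __name__=='__main__':
    c=ld('top');P=cloud(c); P[c['depth']==0]=0
    for n,b,z in(('a',(222,160,249,240),.048),('b',(249,165,280,250),.048),('c',(405,180,450,260),.044)): print(n,ridge(P,b,z))
    Q=P[190:240,95:150].reshape(-1,3)*1000;T=Q[Q[:,2]>26]
    R=cv2.minAreaRect(T[:,:2].astype(np.float32));print('top',len(T),R,T[:,:2].mean(0))
    for ang in(R[2],R[2]+90):
        a=np.radians(ang);e=np.array([np.cos(a),np.sin(a)]);f=np.array([-e[1],e[0]])
        d=(Q[:,:2]-R[0])@e;g=(Q[:,:2]-R[0])@f
        print(ang.__round__(1),[(k,Q[(abs(d-k)<1.5)&(abs(g)<15),2].mean().round(0),((abs(d-k)<1.5)&(abs(g)<15)).sum()) for k in range(-48,49,3)])
    E=ray(c,[(215.5,158.6),(346,141.4),(362,235),(217.7,258.6),(204,162)],.026)*1000;print(E.round(1))
    D=ray(c,[(213,160),(227,260)],.03)*1000;print('div',D.round(1))
    s=ld('scene');PS=cloud(s);Q=PS[135:180,360:415].reshape(-1,3)*1000
    T=Q[(Q[:,2]>26)&(Q[:,2]<40)];print('scene chock top',cv2.minAreaRect(T[:,:2].astype(np.float32)))
    print((PS[144:172:2,374:400:2,2]*1000).round().astype(int))
E
python3 m2.py
```

```text
a (756, 'c', array([551.9, 105.2]), 'len', np.float64(169.7), 'yaw', np.float32(10.43))
b (752, 'c', array([531.7,  38.5]), 'len', np.float64(169.5), 'yaw', np.float32(10.54))
c (726, 'c', array([ 492.1, -374.7]), 'len', np.float64(168.6), 'yaw', np.float32(8.25))
top 458 ((520.2952270507812, 392.4544372558594), (47.0532112121582, 57.38812255859375), 42.03923797607422) [520.19970761 391.77131791]
42.0 [(-48, np.float64(-0.0), np.int64(17)), (-45, np.float64(1.0), np.int64(11)), (-42, np.float64(0.0), np.int64(15)), (-39, np.float64(0.0), np.int64(15)), (-36, np.float64(-0.0), np.int64(13)), (-33, np.float64(-1.0), np.int64(12)), (-30, np.float64(1.0), np.int64(15)), (-27, np.float64(1.0), np.int64(12)), (-24, np.float64(9.0), np.int64(31)), (-21, np.float64(21.0), np.int64(45)), (-18, np.float64(32.0), np.int64(12)), (-15, np.float64(31.0), np.int64(18)), (-12, np.float64(32.0), np.int64(15)), (-9, np.float64(32.0), np.int64(16)), (-6, np.float64(33.0), np.int64(13)), (-3, np.float64(32.0), np.int64(17)), (0, np.float64(32.0), np.int64(12)), (3, np.float64(32.0), np.int64(20)), (6, n
[... 2390 characters left out ...]
 33  29  27  34  30  31  29  -1  -1]
 [ -3  -1   0  30  33  35  32  33  32  34  31   3  -1]
 [ -3   0  -2  32  34  29  31  30  32  30   0  -4  -2]
 [  0  -3   0  33  30  29  30  33  31  33   1   0   3]
 [ -1   1  10  24  19  22  24  22  32  24  -1   1   0]
 [ -1  -3  14  15  15  18  17  19  24  23  -1  -1  -2]
 [ -1   4   7   6   9   7   9  13  23  14  -3  -3  -3]
 [ -3 978   2  -2  -3   5   5   6   5   8   0   1   4]
 [ -1  -1   1   0   6   1   2  -2  -2   0   2  -4   3]]m2.py:18: RuntimeWarning: Mean of empty slice.
  print(ang.__round__(1),[(k,Q[(abs(d-k)<1.5)&(abs(g)<15),2].mean().round(0),((abs(d-k)<1.5)&(abs(g)<15)).sum()) for k in range(-48,49,3)])
  ret = ret.dtype.type(ret / rcount)
```

Chock: grip point (520, 392), toe towards yaw ≈132° (the concave flank shows in the height profile), and it must end at ~98°. Tray: yaw ≈8.2°, centre ≈(555,-12). Tube sizes and heights agree with what is given. Moving over tube_c.

>>> step_arm --increments '[{"tx":24.8,"ty":29,"az":-2.24,"claw":1},{"tx":24.8,"ty":29,"az":-2.24,"claw":1},{"tx":24.8,"ty":29,"az":-2.24,"claw":1},{"tx":24.8,"ty":29,"az":-2.24,"claw":1},{"tx":24.8,"ty":29,"az":-2.24,"claw":1},{"tx":24.8,"ty":29,"az":-2.24,"claw":1},{"tx":24.8,"ty":29,"az":-2.24,"claw":1},{"tx":24.8,"ty":29,"az":-2.24,"claw":1},{"tz":-40,"claw":1},{"tz":-40,"claw":1},{"tz":-25,"claw":1},{"claw":1}]' --newtons 30

```text
$.increments[0]: bad value
```

Run:
```python
from h import *
c=cap('wrist'); cv2.imwrite('pics/w1.png',c['image']); print(-c['R'].T@c['t'])
```

```text
[ 0.22648049 -0.6397788   0.38334536]
```

>>> step_arm --increments '[{"tx":24.8,"ty":29,"tz":0,"ax":0,"ay":0,"az":-2.24,"claw":1},{"tx":24.8,"ty":29,"tz":0,"ax":0,"ay":0,"az":-2.24,"claw":1}]' --newtons 30

```text
time_s: 0.35
tcp_pos: [0.3433, -0.5492, 0.2114]
eef_rot: [179.9, -0.0, -158.9]
contact_force: [1.3, -0.2, 0.2]
gripper_width: 0.0876
```

>>> step_arm --increments '[{"tx":24.8,"ty":29,"tz":0,"ax":0,"ay":0,"az":-2.24,"claw":1},{"tx":24.8,"ty":29,"tz":0,"ax":0,"ay":0,"az":-2.24,"claw":1},{"tx":24.8,"ty":29,"tz":0,"ax":0,"ay":0,"az":-2.24,"claw":1},{"tx":24.8,"ty":29,"tz":0,"ax":0,"ay":0,"az":-2.24,"claw":1},{"tx":24.8,"ty":29,"tz":0,"ax":0,"ay":0,"az":-2.24,"claw":1},{"tx":24.8,"ty":29,"tz":0,"ax":0,"ay":0,"az":-2.24,"claw":1},{"tx":0,"ty":0,"tz":-40,"ax":0,"ay":0,"az":0,"claw":1},{"tx":0,"ty":0,"tz":-40,"ax":0,"ay":0,"az":0,"claw":1},{"tx":0,"ty":0,"tz":-25,"ax":0,"ay":0,"az":0,"claw":1},{"tx":0,"ty":0,"tz":0,"ax":0,"ay":0,"az":0,"claw":1}]'

```text
time_s: 1.35
tcp_pos: [0.4899, -0.3741, 0.1031]
eef_rot: [179.8, -0.4, -172.1]
contact_force: [-0.7, -0.1, -0.3]
gripper_width: 0.0873
```

Run:
```python
from h import *
from m2 import ridge
c=cap('wrist'); cv2.imwrite('pics/w1.png',c['image']); print(-c['R'].T@c['t'],c['R'])
P=cloud(c);P[c['depth']==0]=0
g=(abs(P[...,2]-.044)<.005)&(abs(P[...,0]-.492)<.12)&(abs(P[...,1]+.375)<.05)
v,u=np.where(g);print(len(u),u.min(),u.max(),v.min(),v.max())
if len(u)>50: print(ridge(np.where(g[...,None],P,0),(0,0,560,420),.044))
```

```text
[ 0.4168586  -0.38484579  0.27548188] [[-0.13684633  0.99058461  0.00390027]
 [ 0.95409661  0.13074469  0.26945406]
 [ 0.2664071   0.04059503 -0.96300535]]
7860 250 295 96 346
(7860, 'c', array([ 492.5, -375.1]), 'len', np.float64(169.6), 'yaw', np.float32(8.25))
```

The wrist camera agrees with the top view to within 1 mm: tube_c at (492.5,-375), yaw 8.25°. Descending and gripping.

>>> step_arm --increments '[{"tx":1,"ty":-0.5,"tz":-30,"ax":0,"ay":0,"az":0,"claw":1},{"tx":1,"ty":-0.5,"tz":-30,"ax":0,"ay":0,"az":0,"claw":1},{"tx":0,"ty":0,"tz":-18.5,"ax":0,"ay":0,"az":0,"claw":1},{"tx":0,"ty":0,"tz":0,"ax":0,"ay":0,"az":0,"claw":-1},{"tx":0,"ty":0,"tz":0,"ax":0,"ay":0,"az":0,"claw":-1},{"tx":0,"ty":0,"tz":0,"ax":0,"ay":0,"az":0,"claw":-1},{"tx":0,"ty":0,"tz":0,"ax":0,"ay":0,"az":0,"claw":-1},{"tx":0,"ty":0,"tz":0,"ax":0,"ay":0,"az":0,"claw":-1},{"tx":0,"ty":0,"tz":0,"ax":0,"ay":0,"az":0,"claw":-1}]'

```text
time_s: 2.3
tcp_pos: [0.4947, -0.3767, 0.0294]
eef_rot: [-180.0, 0.0, -172.1]
contact_force: [-0.4, 0.4, -1.1]
gripper_width: 0.0452
```

>>> step_arm --increments '[{"tx":0,"ty":0,"tz":0,"ax":0,"ay":0,"az":0,"claw":-1},{"tx":0,"ty":0,"tz":25,"ax":0,"ay":0,"az":0,"claw":-1},{"tx":0,"ty":0,"tz":40,"ax":0,"ay":0,"az":0,"claw":-1},{"tx":0,"ty":0,"tz":35,"ax":0,"ay":0,"az":0,"claw":-1},{"tx":0,"ty":0,"tz":0,"ax":0,"ay":0,"az":0,"claw":-1},{"tx":0,"ty":0,"tz":0,"ax":0,"ay":0,"az":0,"claw":-1}]'

```text
time_s: 2.9
tcp_pos: [0.4949, -0.3766, 0.1298]
eef_rot: [-180.0, 0.1, -172.1]
contact_force: [-0.8, 0.5, -0.9]
gripper_width: 0.0013
```

Run:
```python
from h import *
from m2 import ridge
print(r.get_state()['gripper_width'],r.get_state()['contact_force'])
c=cap('wrist'); cv2.imwrite('pics/w2.png',c['image'])
P=cloud(c);P[c['depth']==0]=0
g=(abs(P[...,2]-.044)<.005)&(abs(P[...,0]-.492)<.12)&(abs(P[...,1]+.375)<.12)
print(g.sum(),ridge(np.where(g[...,None],P,0),(0,0,560,420),.044))
```

```text
0.0013338729655989416 [-0.75682821  0.54448282 -0.9110415 ]
5824 (5824, 'c', array([ 483.1, -376.8]), 'len', np.float64(150.6), 'yaw', np.float32(7.48))
```

View pics/w2.png

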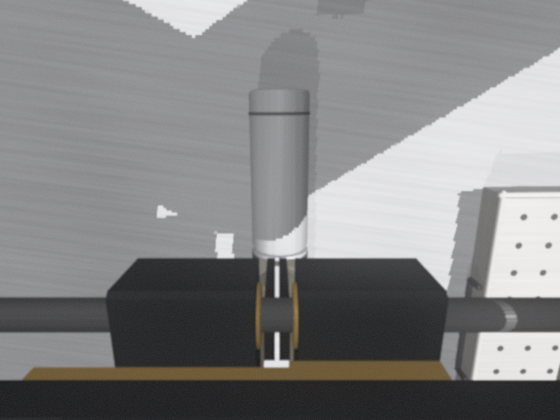

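The picture shows the gripper closed and empty, with the tube still in its place at about (280,180). The hold was too short before lifting, and the TCP was a little high. I'll open, go lower and wait longer.

>>> step_arm --increments '[{"tx":-2.4,"ty":1.5,"tz":0,"ax":0,"ay":0,"az":0,"claw":1},{"tx":0,"ty":0,"tz":0,"ax":0,"ay":0,"az":0,"claw":1},{"tx":0,"ty":0,"tz":0,"ax":0,"ay":0,"az":0,"claw":1},{"tx":0,"ty":0,"tz":0,"ax":0,"ay":0,"az":0,"claw":1},{"tx":0,"ty":0,"tz":0,"ax":0,"ay":0,"az":0,"claw":1},{"tx":0,"ty":0,"tz":0,"ax":0,"ay":0,"az":0,"claw":1},{"tx":0,"ty":0,"tz":0,"ax":0,"ay":0,"az":0,"claw":1},{"tx":0,"ty":0,"tz":0,"ax":0,"ay":0,"az":0,"claw":1},{"tx":0,"ty":0,"tz":-35,"ax":0,"ay":0,"az":0,"claw":1},{"tx":0,"ty":0,"tz":-35,"ax":0,"ay":0,"az":0,"claw":1},{"tx":0,"ty":0,"tz":-20,"ax":0,"ay":0,"az":0,"claw":1},{"tx":0,"ty":0,"tz":0,"ax":0,"ay":0,"az":0,"claw":1}]'

```text
time_s: 4.15
tcp_pos: [0.4899, -0.3741, 0.0357]
eef_rot: [179.8, -0.3, -172.1]
contact_force: [0.2, 0.4, 1.4]
gripper_width: 0.0864
```

>>> step_arm --increments '[{"tx":0,"ty":0,"tz":-17,"ax":0,"ay":0,"az":0,"claw":1},{"tx":0,"ty":0,"tz":0,"ax":0,"ay":0,"az":0,"claw":1},{"tx":0,"ty":0,"tz":0,"ax":0,"ay":0,"az":0,"claw":-1},{"tx":0,"ty":0,"tz":0,"ax":0,"ay":0,"az":0,"claw":-1},{"tx":0,"ty":0,"tz":0,"ax":0,"ay":0,"az":0,"claw":-1},{"tx":0,"ty":0,"tz":0,"ax":0,"ay":0,"az":0,"claw":-1},{"tx":0,"ty":0,"tz":0,"ax":0,"ay":0,"az":0,"claw":-1},{"tx":0,"ty":0,"tz":0,"ax":0,"ay":0,"az":0,"claw":-1},{"tx":0,"ty":0,"tz":0,"ax":0,"ay":0,"az":0,"claw":-1},{"tx":0,"ty":0,"tz":0,"ax":0,"ay":0,"az":0,"claw":-1},{"tx":0,"ty":0,"tz":0,"ax":0,"ay":0,"az":0,"claw":-1},{"tx":0,"ty":0,"tz":0,"ax":0,"ay":0,"az":0,"claw":-1}]'

```text
time_s: 5.35
tcp_pos: [0.4921, -0.3753, 0.0222]
eef_rot: [-180.0, 0.0, -172.1]
contact_force: [-1.2, -1.3, 5.4]
gripper_width: 0.0295
```

Run:
```python
from h import *
print(r.get_state())
c=cap('wrist'); t=cap('top'); s=cap('scene')
v=cv2.resize(s['image'][190:330,70:230],(560,490),interpolation=cv2.INTER_CUBIC)[:420]
cv2.imwrite('pics/w3.png',cv2.resize(np.hstack([c['image'],v]),(800,300)))
```

```text
{'time_s': 5.35, 'joints': array([-1.92638680e+01,  2.55634697e+01, -1.92996646e+01,  2.23255951e-02,
       -4.51192724e+01, -6.28367375e+01]), 'qd': array([ 0.04742812, -0.07471295,  0.00347944, -0.14615896,  0.05586035,
        0.06178948]), 'joint_torque': array([ 6.43619131e-01, -5.47255826e+01,  2.13466269e+01,  4.62581635e+00,
        4.78328951e-01,  2.56783341e-02]), 'tcp_pos': array([ 0.49210951, -0.3752767 ,  0.02218938]), 'eef_rot': array([-1.79977890e+02,  8.42681935e-03, -1.72084853e+02]), 'contact_force': array([-1.23416862, -1.2552467 ,  5.3671462 ]), 'moment': array([-0.01610264,  0.56163937,  0.00461567]), 'gripper_width': 0.02949823282859429}
```

View pics/w3.png

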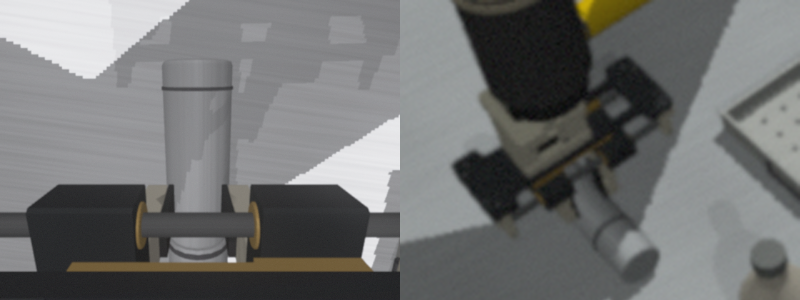

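Run:
```python
from h import *
np.set_printoptions(suppress=True,linewidth=200)
c=ld('wrist');P=cloud(c)*1000;P[c['depth']==0]=np.nan
# ridge heights along tube
e=np.array([np.cos(np.radians(8.25)),np.sin(np.radians(8.25))])
d=P[...,:2]-[492.5,-375.1];a=d@e;n=d@[-e[1],e[0]]
for k in range(-110,60,10):
    m=(abs(a-k)<3)&(abs(n)<70)&(P[...,2]>8)&(P[...,2]<100)
    if m.sum()>5: print(k,m.sum(),'z97',np.percentile(P[m][:,2],97).round(1),'n range',np.percentile(n[m],[2,98]).round(1), 'n top',n[m][P[m][:,2]>np.percentile(P[m][:,2],85)].mean().round(1))
w=cv2.resize(c['image'][240:400,150:410],None,fx=3,fy=3)
cv2.imwrite('pics/w4.png',w)
```

```text
-80 1545 z97 43.4 n range [-19.4  19.2] n top -0.1
-70 1515 z97 43.8 n range [-19.7  19.8] n top 0.2
-60 1406 z97 43.3 n range [-19.5  19.4] n top -0.0
-50 1338 z97 43.4 n range [-19.5  19.2] n top -0.2
-40 1259 z97 43.3 n range [-19.6  19.5] n top -0.0
-30 1208 z97 43.3 n range [-19.5  19.2] n top -0.3
-20 1150 z97 43.3 n range [-19.6  19.5] n top 0.0
-10 3925 z97 93.5 n range [-28.1  28. ] n top -0.3
0 1474 z97 94.8 n range [-18.7  18.5] n top 0.3
10 215 z97 85.2 n range [-18.8  18.5] n top -1.6
30 683 z97 43.1 n range [-16.7  16. ] n top -0.2
40 736 z97 43.8 n range [-19.7  18.8] n top 0.3
50 75 z97 34.4 n range [-22.   21.3] n top 0.0
```

View pics/w4.png

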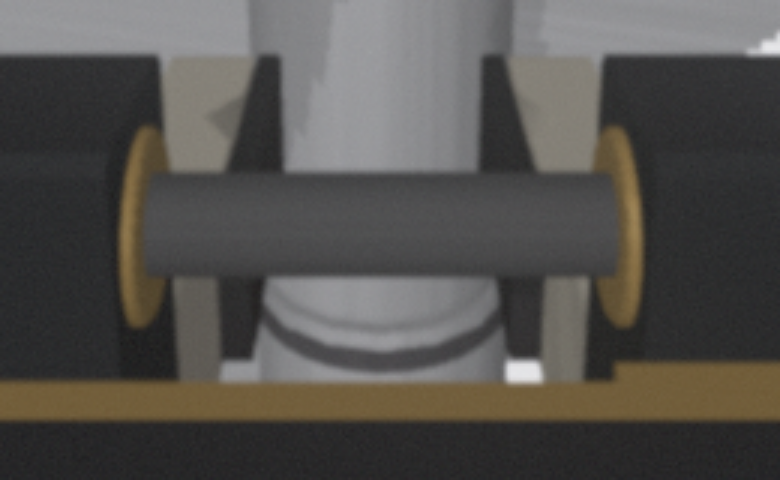

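Run:
```python
from h import *
np.set_printoptions(suppress=True,linewidth=200)
c=ld('wrist');P=cloud(c)*1000;P[c['depth']==0]=np.nan
e=np.array([np.cos(np.radians(8.25)),np.sin(np.radians(8.25))])
d=P[...,:2]-[492.1,-375.3];L=np.dstack([d@e,d@[-e[1],e[0]],P[...,2]])
for u in(208,215,225,232,238,240,242,246): print(u,[tuple(L[v,u].round(0)) for v in range(254,364,9)])
```

```text
208 [(np.float64(3.0), np.float64(-38.0), np.float64(-2.0)), (np.float64(-12.0), np.float64(-29.0), np.float64(46.0)), (np.float64(-12.0), np.float64(-27.0), np.float64(55.0)), (np.float64(-11.0), np.float64(-26.0), np.float64(62.0)), (np.float64(-12.0), np.float64(-25.0), np.float64(70.0)), (np.float64(-32.0), np.float64(-16.0), np.float64(115.0)), (np.float64(-31.0), np.float64(-15.0), np.float64(118.0)), (np.float64(-30.0), np.float64(-15.0), np.float64(119.0)), (np.float64(-28.0), np.float64(-15.0), np.float64(119.0)), (np.float64(-14.0), np.float64(-19.0), np.float64(102.0)), (np.float64(-14.0), np.float64(-18.0), np.float64(106.0)), (np.float64(-11.0), np.float64(-18.0), np.float64(106.0)), (np.float64(-9.0), np.float64(-18.0), np.float64(107.0))]
215 [(np.float64(2.0), np.float64(-34.0), np.float64(0.0)), (np.float64(-12.0), np.float64(-26.0), np.float64(45.0)), (np.float64(-12.0), np.float64(-25.0), np.float64(55.0)), (np.float64(-12.0), np.float64(-23.0), np.float64(63.0)), (np.float64(-12.0), np.float64(-22.0), np.float64(71.0)), (np.float64(-32.0), np.float64(-14.0), np.fl
[... 4232 characters left out ...]
loat64(37.0)), (np.float64(-8.0), np.float64(-14.0), np.float64(37.0)), (np.float64(-4.0), np.float64(-14.0), np.float64(37.0)), (np.float64(1.0), np.float64(-14.0), np.float64(37.0)), (np.float64(5.0), np.float64(-14.0), np.float64(38.0)), (np.float64(-32.0), np.float64(-7.0), np.float64(115.0)), (np.float64(-32.0), np.float64(-7.0), np.float64(118.0)), (np.float64(-30.0), np.float64(-7.0), np.float64(119.0)), (np.float64(-28.0), np.float64(-7.0), np.float64(120.0)), (np.float64(29.0), np.float64(-15.0), np.float64(37.0)), (np.float64(34.0), np.float64(-15.0), np.float64(36.0)), (np.float64(39.0), np.float64(-15.0), np.float64(37.0)), (np.float64(44.0), np.float64(-15.0), np.float64(37.0))]
```

Run:
```python
from h import *
print(r.finger_overhang, [x for x in dir(r) if x[0]!='_'])
```

```text
0.019 ['Unreachable', 'close_job', 'finger_overhang', 'get_state']
```

>>> step_arm --increments '[{"tx":0,"ty":0,"tz":0,"ax":0,"ay":0,"az":0,"claw":1},{"tx":0,"ty":0,"tz":0,"ax":0,"ay":0,"az":0,"claw":1},{"tx":0,"ty":0,"tz":0,"ax":0,"ay":0,"az":0,"claw":1},{"tx":0,"ty":0,"tz":0,"ax":0,"ay":0,"az":0,"claw":1},{"tx":0,"ty":0,"tz":0,"ax":0,"ay":0,"az":0,"claw":1},{"tx":0,"ty":0,"tz":0,"ax":0,"ay":0,"az":0,"claw":1},{"tx":0,"ty":0,"tz":0,"ax":0,"ay":0,"az":0,"claw":1},{"tx":0,"ty":0,"tz":0,"ax":0,"ay":0,"az":0,"claw":1}]'

```text
time_s: 6.3
tcp_pos: [0.4921, -0.3751, 0.0217]
eef_rot: [180.0, -0.0, -172.1]
contact_force: [-0.2, 0.2, -0.5]
gripper_width: 0.0856
```

Run:
```python
from h import *
np.set_printoptions(suppress=True,linewidth=200)
st=r.get_state();print(st['tcp_pos'],st['gripper_width'],st['contact_force'])
c=cap('wrist');P=cloud(c)*1000;P[c['depth']==0]=np.nan
t=st['tcp_pos']*1000
e=np.array([np.cos(np.radians(8)),np.sin(np.radians(8))])
d=P[...,:2]-t[:2];a=d@e;n=d@[-e[1],e[0]]
m=(abs(a+11)<2.5)&(abs(n)>30)&(abs(n)<75)&(P[...,2]>12)&(P[...,2]<150)
for s in(-1,1):
    q=m&(np.sign(n)==s); z=P[q][:,2]; nn=abs(n[q]); print(s,q.sum(),'zmin',np.percentile(z,[0,2,5]).round(1),[(k,nn[abs(z-k)<3].min().round(1) if (abs(z-k)<3).any() else None) for k in range(20,75,6)])
```

```text
[ 0.49205758 -0.3750611   0.02173604] 0.08562232951771849 [-0.17715432  0.15916737 -0.53993167]
-1 2496 zmin [34.8 39.9 42.3] [(20, None), (26, None), (32, np.float64(46.4)), (38, np.float64(42.8)), (44, np.float64(42.5)), (50, np.float64(42.5)), (56, np.float64(42.6)), (62, np.float64(42.4)), (68, np.float64(42.6)), (74, np.float64(42.7))]
1 2290 zmin [34.7 39.8 42. ] [(20, None), (26, None), (32, np.float64(43.2)), (38, np.float64(42.8)), (44, np.float64(42.5)), (50, np.float64(42.7)), (56, np.float64(42.4)), (62, np.float64(42.5)), (68, np.float64(42.3)), (74, np.float64(42.6))]
```

By the wrist depth, with the jaws fully open, the fingertips are at z≈35–36 mm while the reported TCP is 21.7 mm. They should be at 3 mm, so the reported height is ~33 mm too low. The chord width of 29.5 mm at which the fingers stopped on the tube agrees. I'll go by the measured fingertips (tip z ≈ reported + 14 mm) and descend carefully.

>>> step_arm --increments '[{"tx":0.4,"ty":0,"tz":-9,"ax":0,"ay":0,"az":0,"claw":1},{"tx":0,"ty":0,"tz":-8,"ax":0,"ay":0,"az":0,"claw":1},{"tx":0,"ty":0,"tz":-5,"ax":0,"ay":0,"az":0,"claw":1},{"tx":0,"ty":0,"tz":0,"ax":0,"ay":0,"az":0,"claw":1},{"tx":0,"ty":0,"tz":0,"ax":0,"ay":0,"az":0,"claw":1}]'

```text
time_s: 6.85
tcp_pos: [0.4923, -0.3751, -0.0006]
eef_rot: [180.0, -0.0, -172.1]
contact_force: [0.9, -0.6, 0.1]
gripper_width: 0.0878
```

```bash
cat > tip.py <<'E'
from h import *
def tips(a0=-11,lo=5):
    st=r.get_state(); c=cap('wrist');P=cloud(c)*1000;P[c['depth']==0]=np.nan
    t=st['tcp_pos']*1000; y=np.radians(st['eef_rot'][2]+180); e=np.array([np.cos(y),np.sin(y)])
    d=P[...,:2]-t[:2];a=d@e;n=d@[-e[1],e[0]];w=st['gripper_width']*500
    m=(abs(a-a0)<2.5)&(abs(n)>w-4)&(abs(n)<w+18)&(P[...,2]>lo)&(P[...,2]<150)
    for s in(-1,1):
        z=P[m&(np.sign(n)==s)][:,2]; print('tip side',s,len(z),np.percentile(z,[0,1,3]).round(1))
    print(t.round(1),st['gripper_width'],st['contact_force'].round(1)); return c
if __name__=='__main__': tips()
E
python3 tip.py
```

```text
tip side -1 2476 [12.3 16.2 18.5]
tip side 1 2287 [12.6 15.5 18.4]
[ 492.3 -375.1   -0.6] 0.08779492914621347 [ 0.9 -0.6  0.1]
```

The tips follow (12.5 mm at a reported -0.6). Down 8 mm more and grip with a longer hold.

>>> step_arm --increments '[{"tx":0,"ty":0,"tz":-5,"ax":0,"ay":0,"az":0,"claw":1},{"tx":0,"ty":0,"tz":-3,"ax":0,"ay":0,"az":0,"claw":1},{"tx":0,"ty":0,"tz":0,"ax":0,"ay":0,"az":0,"claw":-1},{"tx":0,"ty":0,"tz":0,"ax":0,"ay":0,"az":0,"claw":-1},{"tx":0,"ty":0,"tz":0,"ax":0,"ay":0,"az":0,"claw":-1},{"tx":0,"ty":0,"tz":0,"ax":0,"ay":0,"az":0,"claw":-1},{"tx":0,"ty":0,"tz":0,"ax":0,"ay":0,"az":0,"claw":-1},{"tx":0,"ty":0,"tz":0,"ax":0,"ay":0,"az":0,"claw":-1},{"tx":0,"ty":0,"tz":0,"ax":0,"ay":0,"az":0,"claw":-1},{"tx":0,"ty":0,"tz":0,"ax":0,"ay":0,"az":0,"claw":-1},{"tx":0,"ty":0,"tz":0,"ax":0,"ay":0,"az":0,"claw":-1},{"tx":0,"ty":0,"tz":0,"ax":0,"ay":0,"az":0,"claw":-1}]'

```text
time_s: 8.1
tcp_pos: [0.4925, -0.3752, -0.0081]
eef_rot: [-180.0, 0.0, -172.1]
contact_force: [-0.7, -0.8, 1.6]
gripper_width: 0.0435
```

>>> step_arm --increments '[{"tx":0,"ty":0,"tz":4,"ax":0,"ay":0,"az":0,"claw":-1},{"tx":0,"ty":0,"tz":6,"ax":0,"ay":0,"az":0,"claw":-1},{"tx":0,"ty":0,"tz":0,"ax":0,"ay":0,"az":0,"claw":-1},{"tx":0,"ty":0,"tz":0,"ax":0,"ay":0,"az":0,"claw":-1}]'

```text
time_s: 8.5
tcp_pos: [0.4924, -0.375, 0.0018]
eef_rot: [180.0, 0.0, -172.1]
contact_force: [0.2, 0.1, -3.9]
gripper_width: 0.0435
```

Held at 43.5 mm width, with -3.9 N of weight. Carrying it over the tray to about (559,-37).

>>> step_arm --increments '[{"tx":0,"ty":0,"tz":30,"ax":0,"ay":0,"az":0,"claw":-1},{"tx":0,"ty":0,"tz":35,"ax":0,"ay":0,"az":0,"claw":-1},{"tx":7.4,"ty":37.6,"tz":0,"ax":0,"ay":0,"az":0,"claw":-1},{"tx":7.4,"ty":37.6,"tz":0,"ax":0,"ay":0,"az":0,"claw":-1},{"tx":7.4,"ty":37.6,"tz":0,"ax":0,"ay":0,"az":0,"claw":-1},{"tx":7.4,"ty":37.6,"tz":0,"ax":0,"ay":0,"az":0,"claw":-1},{"tx":7.4,"ty":37.6,"tz":0,"ax":0,"ay":0,"az":0,"claw":-1},{"tx":7.4,"ty":37.6,"tz":0,"ax":0,"ay":0,"az":0,"claw":-1},{"tx":7.4,"ty":37.6,"tz":0,"ax":0,"ay":0,"az":0,"claw":-1},{"tx":7.4,"ty":37.6,"tz":0,"ax":0,"ay":0,"az":0,"claw":-1},{"tx":7.4,"ty":37.6,"tz":0,"ax":0,"ay":0,"az":0,"claw":-1},{"tx":0,"ty":0,"tz":0,"ax":0,"ay":0,"az":0,"claw":-1}]'

```text
time_s: 9.7
tcp_pos: [0.5604, -0.0328, 0.0669]
eef_rot: [180.0, 0.1, -171.9]
contact_force: [-0.8, -0.4, -4.2]
gripper_width: 0.0434
```

>>> step_arm --increments '[{"tx":0,"ty":0,"tz":-25,"ax":0,"ay":0,"az":0,"claw":-1},{"tx":0,"ty":0,"tz":0,"ax":0,"ay":0,"az":0,"claw":-1},{"tx":0,"ty":0,"tz":0,"ax":0,"ay":0,"az":0,"claw":-1}]'

```text
time_s: 10.0
tcp_pos: [0.5583, -0.0372, 0.0415]
eef_rot: [-180.0, -0.1, -172.1]
contact_force: [0.6, -0.3, -4.5]
gripper_width: 0.0433
```

Run:
```python
from h import *
np.set_printoptions(suppress=True,linewidth=200)
st=r.get_state();print(st['tcp_pos'],st['gripper_width'],st['contact_force'])
c=cap('wrist');P=cloud(c)*1000;P[c['depth']==0]=np.nan
o=np.array([555,-12]);y=np.radians(8.2);e=np.array([np.cos(y),np.sin(y)])
d=P[...,:2]-o;x=d@e;yy=d@[-e[1],e[0]];z=P[...,2]
for k in range(-100,30,15):
    m=(abs(x-k)<4)&(yy>10)&(yy<150)
    for lo,hi,nm in((20,80,'b'),(88,140,'a')):
        q=m&(yy>lo)&(yy<hi)&(abs(z-46)<4)
        if q.sum()>20: print(nm,k,q.sum(),yy[q].mean().round(1))
    q=m&0|((abs(x-k)<4)&(abs(yy+25)<30)&(z>20)&(z<100)); 
    if q.sum()>20: print('c',k,'top z',np.percentile(z[q],97).round(1),'yy',yy[q].mean().round(1))
q=(z>1.5)&(z<7)&(abs(x)<100)&(abs(yy)<150);print('floor',q.sum(),np.median(z[q]))
```

```text
[ 0.55830332 -0.03715161  0.04146171] 0.04332270484250937 [ 0.56327303 -0.33429759 -4.45642215]
b -100 682 49.1
b -85 1268 48.8
c -85 top z nan yy nan
b -70 1139 49.5
c -70 top z nan yy nan
b -55 1057 50.1
a -55 82 100.6
c -55 top z nan yy nan
b -40 985 50.6
a -40 153 102.6
c -40 top z nan yy nan
b -25 908 51.3
a -25 233 104.0
c -25 top z nan yy nan
b -10 828 51.7
a -10 304 105.5
c -10 top z nan yy nan
a 5 356 107.1
c 5 top z nan yy nan
c 20 top z nan yy nan
floor 54644 3.5332839798339752
```

>>> step_arm --increments '[{"tx":0,"ty":0,"tz":-20,"ax":0,"ay":0,"az":0,"claw":-1},{"tx":0,"ty":0,"tz":-15,"ax":0,"ay":0,"az":0,"claw":-1},{"tx":0,"ty":0,"tz":-6,"ax":0,"ay":0,"az":0,"claw":-1},{"tx":0,"ty":0,"tz":-3,"ax":0,"ay":0,"az":0,"claw":-1},{"tx":0,"ty":0,"tz":0,"ax":0,"ay":0,"az":0,"claw":-1},{"tx":0,"ty":0,"tz":0,"ax":0,"ay":0,"az":0,"claw":-1}]'

```text
time_s: 10.65
tcp_pos: [0.5597, -0.0366, -0.0014]
eef_rot: [-180.0, 0.1, -172.1]
contact_force: [-0.1, -0.5, -3.9]
gripper_width: 0.0438
```

>>> step_arm --increments '[{"tx":0,"ty":0,"tz":-0.7,"ax":0,"ay":0,"az":0,"claw":-1},{"tx":0,"ty":0,"tz":0,"ax":0,"ay":0,"az":0,"claw":-1},{"tx":0,"ty":0,"tz":0,"ax":0,"ay":0,"az":0,"claw":-1}]'

```text
time_s: 10.95
tcp_pos: [0.5592, -0.0366, -0.0027]
eef_rot: [180.0, 0.0, -172.1]
contact_force: [-0.7, -0.2, -4.1]
gripper_width: 0.0435
```

>>> step_arm --increments '[{"tx":0,"ty":0,"tz":-0.7,"ax":0,"ay":0,"az":0,"claw":-1},{"tx":0,"ty":0,"tz":-0.5,"ax":0,"ay":0,"az":0,"claw":-1},{"tx":0,"ty":0,"tz":0,"ax":0,"ay":0,"az":0,"claw":-1},{"tx":0,"ty":0,"tz":0,"ax":0,"ay":0,"az":0,"claw":-1}]'

```text
time_s: 11.35
tcp_pos: [0.5591, -0.0366, -0.0041]
eef_rot: [-180.0, -0.0, -172.1]
contact_force: [-0.2, -0.3, -3.2]
gripper_width: 0.0437
```

>>> step_arm --increments '[{"tx":0,"ty":0,"tz":-0.5,"ax":0,"ay":0,"az":0,"claw":-1},{"tx":0,"ty":0,"tz":0,"ax":0,"ay":0,"az":0,"claw":-1},{"tx":0,"ty":0,"tz":0,"ax":0,"ay":0,"az":0,"claw":-1}]'

```text
time_s: 11.65
tcp_pos: [0.5591, -0.0366, -0.0042]
eef_rot: [-180.0, 0.0, -172.1]
contact_force: [-3.4, 0.7, 5.4]
gripper_width: 0.0433
```

Tube_c is on the floor (+5.4 N). Opening gently to ~58 mm, then lifting.

>>> step_arm --increments '[{"tx":0,"ty":0,"tz":0.3,"ax":0,"ay":0,"az":0,"claw":0.06},{"tx":0,"ty":0,"tz":0,"ax":0,"ay":0,"az":0,"claw":0.12},{"tx":0,"ty":0,"tz":0,"ax":0,"ay":0,"az":0,"claw":0.2},{"tx":0,"ty":0,"tz":0,"ax":0,"ay":0,"az":0,"claw":0.3},{"tx":0,"ty":0,"tz":0,"ax":0,"ay":0,"az":0,"claw":0.3},{"tx":0,"ty":0,"tz":0,"ax":0,"ay":0,"az":0,"claw":0.3}]'

```text
time_s: 12.25
tcp_pos: [0.5591, -0.0367, -0.0044]
eef_rot: [-180.0, 0.0, -172.1]
contact_force: [0.3, 0.6, 0.5]
gripper_width: 0.0569
```

>>> step_arm --increments '[{"tx":0,"ty":0,"tz":20,"ax":0,"ay":0,"az":0,"claw":0.3},{"tx":0,"ty":0,"tz":45,"ax":0,"ay":0,"az":0,"claw":0.3},{"tx":0,"ty":0,"tz":45,"ax":0,"ay":0,"az":0,"claw":1}]'

```text
time_s: 12.55
tcp_pos: [0.5582, -0.0369, 0.1062]
eef_rot: [-180.0, -0.1, -172.1]
contact_force: [0.8, 0.5, 0.7]
gripper_width: 0.0608
```

Now to the chock: jaws must lie along 42.5° (turn +124.5°, which keeps joint 6 in range).

>>> step_arm --increments '[{"tx":-2.5,"ty":28.6,"tz":0,"ax":0,"ay":0,"az":8.3,"claw":1},{"tx":-2.5,"ty":28.6,"tz":0,"ax":0,"ay":0,"az":8.3,"claw":1},{"tx":-2.5,"ty":28.6,"tz":0,"ax":0,"ay":0,"az":8.3,"claw":1},{"tx":-2.5,"ty":28.6,"tz":0,"ax":0,"ay":0,"az":8.3,"claw":1},{"tx":-2.5,"ty":28.6,"tz":0,"ax":0,"ay":0,"az":8.3,"claw":1},{"tx":-2.5,"ty":28.6,"tz":0,"ax":0,"ay":0,"az":8.3,"claw":1},{"tx":-2.5,"ty":28.6,"tz":0,"ax":0,"ay":0,"az":8.3,"claw":1},{"tx":-2.5,"ty":28.6,"tz":0,"ax":0,"ay":0,"az":8.3,"claw":1},{"tx":-2.5,"ty":28.6,"tz":0,"ax":0,"ay":0,"az":8.3,"claw":1},{"tx":-2.5,"ty":28.6,"tz":0,"ax":0,"ay":0,"az":8.3,"claw":1},{"tx":-2.5,"ty":28.6,"tz":0,"ax":0,"ay":0,"az":8.3,"claw":1},{"tx":-2.5,"ty":28.6,"tz":0,"ax":0,"ay":0,"az":8.3,"claw":1}]'

```text
time_s: 13.75
tcp_pos: [0.5288, 0.3077, 0.1056]
eef_rot: [180.0, 0.0, -72.1]
contact_force: [0.9, -0.4, 0.9]
gripper_width: 0.0875
```

>>> step_arm --increments '[{"tx":-2.5,"ty":28.6,"tz":0,"ax":0,"ay":0,"az":8.3,"claw":1},{"tx":-2.5,"ty":28.6,"tz":0,"ax":0,"ay":0,"az":8.3,"claw":1},{"tx":-2.5,"ty":28.6,"tz":0,"ax":0,"ay":0,"az":8.3,"claw":1},{"tx":0,"ty":0,"tz":0,"ax":0,"ay":0,"az":0,"claw":1},{"tx":0,"ty":0,"tz":0,"ax":0,"ay":0,"az":0,"claw":1}]'

```text
time_s: 14.25
tcp_pos: [0.5211, 0.3926, 0.1051]
eef_rot: [179.9, -0.0, -47.6]
contact_force: [-0.5, -1.0, -0.9]
gripper_width: 0.0876
```

```bash
cat > s.py <<'E'
from h import *
from m2 import ridge
t=cap('top');w=cap('wrist');st=r.get_state();print(st['tcp_pos'],st['eef_rot'],st['gripper_width'],st['joints'].round(0))
P=cloud(w)*1000;P[w['depth']==0]=0
m=(abs(P[...,0]-520)<60)&(abs(P[...,1]-392)<60)&(abs(P[...,2]-32)<4)
Q=P[m][:,:2].astype(np.float32);print('chock wrist',len(Q),cv2.minAreaRect(Q) if len(Q) else 0)
P=cloud(t);P[t['depth']==0]=0
o=np.array([555,-12]);y=np.radians(8.2);e=np.array([np.cos(y),np.sin(y)])
d=P[...,:2]*1000-o;x=d@e;yy=d@[-e[1],e[0]]
for n,lo,hi in(('a',82,150),('b',25,81),('c',-50,0)):
    g=(abs(x)<122)&(yy>lo)&(yy<hi); k=ridge(np.where(g[...,None],P,0),(0,0,560,420),.048); q=k[2]-o; print(n,k,'tray xy',(q@e).round(1),(q@[-e[1],e[0]]).round(1))
E
python3 s.py
```

```text
[0.52138602 0.39159532 0.10543978] [179.9593699   -0.00247073 -47.68746041] 0.08772954224991741 [ 54.  23. -10.  -0. -57. -12.]
chock wrist 5363 ((520.703857421875, 393.497802734375), (46.08163070678711, 56.67548751831055), 41.94185256958008)
a (756, 'c', array([551.5, 105.2]), 'len', np.float64(169.0), 'yaw', np.float32(10.24)) tray xy 13.3 116.5
b (753, 'c', array([531.4,  38.6]), 'len', np.float64(169.2), 'yaw', np.float32(9.98)) tray xy -16.1 53.4
c (741, 'c', array([558.6, -36.1]), 'len', np.float64(169.2), 'yaw', np.float32(8.13)) tray xy 0.1 -24.4
```

Tube_c is in place, and all the tubes are as expected. Chock confirmed at (520.7,393.5), yaw 132°. Descending to tip height ~8 mm.

>>> step_arm --increments '[{"tx":0,"ty":1,"tz":-35,"ax":0,"ay":0,"az":-0.4,"claw":1},{"tx":0,"ty":0,"tz":-35,"ax":0,"ay":0,"az":0,"claw":1},{"tx":0,"ty":0,"tz":-25,"ax":0,"ay":0,"az":0,"claw":1},{"tx":0,"ty":0,"tz":-10,"ax":0,"ay":0,"az":0,"claw":1},{"tx":0,"ty":0,"tz":-4,"ax":0,"ay":0,"az":0,"claw":1},{"tx":0,"ty":0,"tz":0,"ax":0,"ay":0,"az":0,"claw":0.4},{"tx":0,"ty":0,"tz":0,"ax":0,"ay":0,"az":0,"claw":0.3},{"tx":0,"ty":0,"tz":0,"ax":0,"ay":0,"az":0,"claw":0.2},{"tx":0,"ty":0,"tz":0,"ax":0,"ay":0,"az":0,"claw":0.15},{"tx":0,"ty":0,"tz":0,"ax":0,"ay":0,"az":0,"claw":-1},{"tx":0,"ty":0,"tz":0,"ax":0,"ay":0,"az":0,"claw":-1},{"tx":0,"ty":0,"tz":0,"ax":0,"ay":0,"az":0,"claw":-1}]'

```text
time_s: 15.55
tcp_pos: [0.5216, 0.3934, -0.003]
eef_rot: [-180.0, -0.0, -48.0]
contact_force: [-1.5, -0.1, 3.4]
gripper_width: 0.0458
```

>>> step_arm --increments '[{"tx":0,"ty":0,"tz":0,"ax":0,"ay":0,"az":0,"claw":-1},{"tx":0,"ty":0,"tz":0,"ax":0,"ay":0,"az":0,"claw":-1},{"tx":0,"ty":0,"tz":0,"ax":0,"ay":0,"az":0,"claw":-1},{"tx":0,"ty":0,"tz":0,"ax":0,"ay":0,"az":0,"claw":-1}]' --newtons 40

```text
time_s: 15.95
tcp_pos: [0.5216, 0.3934, -0.003]
eef_rot: [-180.0, 0.0, -48.0]
contact_force: [-2.4, -0.6, 5.4]
gripper_width: 0.0458
```

Gripped (45.8 mm). Lifting, turning -34° and carrying it behind the row.

>>> step_arm --increments '[{"tx":0,"ty":0,"tz":20,"ax":0,"ay":0,"az":0,"claw":-1},{"tx":0,"ty":0,"tz":35,"ax":0,"ay":0,"az":0,"claw":-1},{"tx":0,"ty":0,"tz":35,"ax":0,"ay":0,"az":0,"claw":-1},{"tx":0,"ty":0,"tz":0,"ax":0,"ay":0,"az":0,"claw":-1}]'

```text
time_s: 16.35
tcp_pos: [0.5237, 0.3955, 0.0913]
eef_rot: [-179.6, 0.0, -47.9]
contact_force: [1.4, 0.7, -2.3]
gripper_width: 0.0458
```

>>> step_arm --increments '[{"tx":4,"ty":-42.3,"tz":0,"ax":0,"ay":0,"az":-2.82,"claw":-1},{"tx":4,"ty":-42.3,"tz":0,"ax":0,"ay":0,"az":-2.82,"claw":-1},{"tx":4,"ty":-42.3,"tz":0,"ax":0,"ay":0,"az":-2.82,"claw":-1},{"tx":4,"ty":-42.3,"tz":0,"ax":0,"ay":0,"az":-2.82,"claw":-1},{"tx":4,"ty":-42.3,"tz":0,"ax":0,"ay":0,"az":-2.82,"claw":-1},{"tx":4,"ty":-42.3,"tz":0,"ax":0,"ay":0,"az":-2.82,"claw":-1},{"tx":4,"ty":-42.3,"tz":0,"ax":0,"ay":0,"az":-2.82,"claw":-1},{"tx":4,"ty":-42.3,"tz":0,"ax":0,"ay":0,"az":-2.82,"claw":-1},{"tx":4,"ty":-42.3,"tz":0,"ax":0,"ay":0,"az":-2.82,"claw":-1},{"tx":4,"ty":-42.3,"tz":0,"ax":0,"ay":0,"az":-2.82,"claw":-1},{"tx":4,"ty":-42.3,"tz":0,"ax":0,"ay":0,"az":-2.82,"claw":-1},{"tx":4,"ty":-42.3,"tz":0,"ax":0,"ay":0,"az":-2.82,"claw":-1}]'

```text
time_s: 17.55
tcp_pos: [0.5685, -0.1159, 0.0852]
eef_rot: [179.9, 0.0, -82.0]
contact_force: [1.6, -0.0, -4.0]
gripper_width: 0.0455
```

>>> step_arm --increments '[{"tx":0,"ty":0,"tz":0,"ax":0,"ay":0,"az":0,"claw":-1},{"tx":0,"ty":0,"tz":0,"ax":0,"ay":0,"az":0,"claw":-1},{"tx":0,"ty":0,"tz":0,"ax":0,"ay":0,"az":0,"claw":-1}]'

```text
time_s: 17.85
tcp_pos: [0.5688, -0.1138, 0.0857]
eef_rot: [179.9, 0.0, -81.8]
contact_force: [-0.3, 1.1, -3.4]
gripper_width: 0.0456
```

>>> step_arm --increments '[{"tx":0,"ty":0,"tz":-30,"ax":0,"ay":0,"az":0,"claw":-1},{"tx":0,"ty":0,"tz":-30,"ax":0,"ay":0,"az":0,"claw":-1},{"tx":0,"ty":0,"tz":-15,"ax":0,"ay":0,"az":0,"claw":-1},{"tx":0,"ty":0,"tz":-6,"ax":0,"ay":0,"az":0,"claw":-1},{"tx":0,"ty":0,"tz":-2,"ax":0,"ay":0,"az":0,"claw":-1},{"tx":0,"ty":0,"tz":0,"ax":0,"ay":0,"az":0,"claw":-1},{"tx":0,"ty":0,"tz":0,"ax":0,"ay":0,"az":0,"claw":-1}]'

```text
time_s: 18.55
tcp_pos: [0.5704, -0.1139, 0.0047]
eef_rot: [-179.9, -0.0, -81.8]
contact_force: [-0.2, -0.7, -3.8]
gripper_width: 0.0458
```

>>> step_arm --increments '[{"tx":0,"ty":0,"tz":-0.6,"ax":0,"ay":0,"az":0,"claw":-1},{"tx":0,"ty":0,"tz":0,"ax":0,"ay":0,"az":0,"claw":-1},{"tx":0,"ty":0,"tz":0,"ax":0,"ay":0,"az":0,"claw":-1}]'

```text
time_s: 18.85
tcp_pos: [0.5698, -0.1143, 0.0035]
eef_rot: [-180.0, -0.0, -81.8]
contact_force: [-0.0, 0.2, -4.3]
gripper_width: 0.0455
```

>>> step_arm --increments '[{"tx":0,"ty":0,"tz":-1,"ax":0,"ay":0,"az":0,"claw":-1},{"tx":0,"ty":0,"tz":-0.7,"ax":0,"ay":0,"az":0,"claw":-1},{"tx":0,"ty":0,"tz":0,"ax":0,"ay":0,"az":0,"claw":-1},{"tx":0,"ty":0,"tz":0,"ax":0,"ay":0,"az":0,"claw":-1}]'

```text
time_s: 19.25
tcp_pos: [0.5695, -0.1143, 0.0013]
eef_rot: [180.0, -0.0, -81.8]
contact_force: [0.4, -0.9, -3.6]
gripper_width: 0.0458
```

>>> step_arm --increments '[{"tx":0,"ty":0,"tz":-0.5,"ax":0,"ay":0,"az":0,"claw":-1},{"tx":0,"ty":0,"tz":0,"ax":0,"ay":0,"az":0,"claw":-1},{"tx":0,"ty":0,"tz":0,"ax":0,"ay":0,"az":0,"claw":-1}]'

```text
time_s: 19.55
tcp_pos: [0.5696, -0.1143, 0.001]
eef_rot: [-180.0, -0.0, -81.8]
contact_force: [-0.4, -0.1, -1.6]
gripper_width: 0.0457
```

The chock is just touching the floor (weight nearly off). Now pushing along the tray's +y, slowly.

>>> step_arm --increments '[{"tx":-0.57,"ty":3.96,"tz":0,"ax":0,"ay":0,"az":0,"claw":-1},{"tx":-0.57,"ty":3.96,"tz":0,"ax":0,"ay":0,"az":0,"claw":-1},{"tx":-0.57,"ty":3.96,"tz":0,"ax":0,"ay":0,"az":0,"claw":-1},{"tx":-0.29,"ty":1.98,"tz":0,"ax":0,"ay":0,"az":0,"claw":-1},{"tx":-0.29,"ty":1.98,"tz":0,"ax":0,"ay":0,"az":0,"claw":-1},{"tx":-0.29,"ty":1.98,"tz":0,"ax":0,"ay":0,"az":0,"claw":-1},{"tx":-0.29,"ty":1.98,"tz":0,"ax":0,"ay":0,"az":0,"claw":-1},{"tx":-0.29,"ty":1.98,"tz":0,"ax":0,"ay":0,"az":0,"claw":-1},{"tx":-0.29,"ty":1.98,"tz":0,"ax":0,"ay":0,"az":0,"claw":-1},{"tx":-0.29,"ty":1.98,"tz":0,"ax":0,"ay":0,"az":0,"claw":-1},{"tx":-0.29,"ty":1.98,"tz":0,"ax":0,"ay":0,"az":0,"claw":-1},{"tx":-0.29,"ty":1.98,"tz":0,"ax":0,"ay":0,"az":0,"claw":-1}]'

```text
time_s: 20.75
tcp_pos: [0.5653, -0.0845, 0.001]
eef_rot: [-180.0, -0.0, -81.8]
contact_force: [1.1, -3.0, -0.1]
gripper_width: 0.0457
```

```bash
cat > q.py <<'E'
from h import *
np.set_printoptions(suppress=True,linewidth=200)
st=r.get_state();t=st['tcp_pos']*1000;print(t.round(1),st['gripper_width'].round(4),st['contact_force'].round(1),st['time_s'])
o=np.array([555,-12]);y=np.radians(8.2);e=np.array([np.cos(y),np.sin(y)]);f=np.array([-e[1],e[0]])
print('tcp tray',((t[:2]-o)@e).round(1),((t[:2]-o)@f).round(1),'push',(st['contact_force'][:2]@f).round(2))
for nm in('scene','top'):
    c=cap(nm);P=cloud(c)*1000;P[c['depth']==0]=0
    d=P[...,:2]-o;x=d@e;yy=d@f;z=P[...,2]
    for k in range(-105,106,15):
        q=(abs(x-k)<6)&(yy>-60)&(yy<150)&(abs(z-48)<3.5)
        v=np.sort(yy[q]); 
        if len(v)>5:
            g=np.split(v,np.where(np.diff(v)>6)[0]+1); print(nm,k,[(len(i),i.mean().round(1)) for i in g if len(i)>4])
E
python3 q.py
```

```text
Traceback (most recent call last):
  File "q.py", line 3, in <module>
    st=r.get_state();t=st['tcp_pos']*1000;print(t.round(1),st['gripper_width'].round(4),st['contact_force'].round(1),st['time_s'])
                                                           ^^^^^^^^^^^^^^^^^^^^^^^^^
AttributeError: 'float' object has no attribute 'round'
```

>>> step_arm --increments '[{"tx":-0.29,"ty":1.98,"tz":0,"ax":0,"ay":0,"az":0,"claw":-1},{"tx":-0.29,"ty":1.98,"tz":0,"ax":0,"ay":0,"az":0,"claw":-1},{"tx":-0.29,"ty":1.98,"tz":0,"ax":0,"ay":0,"az":0,"claw":-1},{"tx":-0.29,"ty":1.98,"tz":0,"ax":0,"ay":0,"az":0,"claw":-1},{"tx":-0.29,"ty":1.98,"tz":0,"ax":0,"ay":0,"az":0,"claw":-1},{"tx":-0.29,"ty":1.98,"tz":0,"ax":0,"ay":0,"az":0,"claw":-1},{"tx":-0.29,"ty":1.98,"tz":0,"ax":0,"ay":0,"az":0,"claw":-1},{"tx":-0.29,"ty":1.98,"tz":0,"ax":0,"ay":0,"az":0,"claw":-1},{"tx":-0.29,"ty":1.98,"tz":0,"ax":0,"ay":0,"az":0,"claw":-1},{"tx":-0.29,"ty":1.98,"tz":0,"ax":0,"ay":0,"az":0,"claw":-1}]'

```text
time_s: 21.75
tcp_pos: [0.5624, -0.0646, 0.001]
eef_rot: [-180.0, -0.0, -81.8]
contact_force: [0.3, -5.4, 3.0]
gripper_width: 0.046
```

```bash
sed -i "s/st\['gripper_width'\].round(4)/st['gripper_width']/" q.py; python3 q.py
```

```text
[562.4 -64.6   1. ] 0.045959833015237844 [ 0.3 -5.4  3. ] 21.75
tcp tray -0.2 -53.2 push -5.44
scene -60 [(16, np.float64(109.3))]
scene -45 [(15, np.float64(114.0))]
scene -30 [(15, np.float64(50.4)), (18, np.float64(113.0))]
scene -15 [(21, np.float64(51.9)), (16, np.float64(112.3))]
scene 0 [(23, np.float64(50.7)), (15, np.float64(114.8))]
scene 15 [(17, np.float64(50.4)), (20, np.float64(111.2))]
scene 30 [(24, np.float64(52.2)), (22, np.float64(114.1))]
scene 45 [(22, np.float64(51.8)), (17, np.float64(115.4))]
scene 60 [(25, np.float64(52.1)), (20, np.float64(113.4))]
scene 75 [(27, np.float64(-2.0)), (23, np.float64(114.3))]
scene 90 [(7, np.float64(-2.4)), (24, np.float64(116.9))]
top -90 [(46, np.float64(51.3))]
top -75 [(41, np.float64(3.8)), (43, np.float64(52.6))]
top -60 [(39, np.float64(4.0)), (39, np.float64(50.4)), (7, np.float64(104.2)), (5, np.float64(117.0))]
top -45 [(39, np.float64(3.1)), (42, np.float64(53.4)), (9, np.float64(105.7))]
top -30 [(40, np.float64(4.1)), (38, np.float64(52.9))]
```

Tube_c is now at tray y≈4 and rolling. The floor load is 3 N up on the wrist, so the push reading includes chock friction. I'll ease up 0.3 mm and keep going slowly.

>>> step_arm --increments '[{"tx":-0.29,"ty":1.98,"tz":0.3,"ax":0,"ay":0,"az":0,"claw":-1},{"tx":-0.29,"ty":1.98,"tz":0,"ax":0,"ay":0,"az":0,"claw":-1},{"tx":-0.29,"ty":1.98,"tz":0,"ax":0,"ay":0,"az":0,"claw":-1},{"tx":-0.29,"ty":1.98,"tz":0,"ax":0,"ay":0,"az":0,"claw":-1},{"tx":-0.29,"ty":1.98,"tz":0,"ax":0,"ay":0,"az":0,"claw":-1},{"tx":-0.29,"ty":1.98,"tz":0,"ax":0,"ay":0,"az":0,"claw":-1},{"tx":-0.29,"ty":1.98,"tz":0,"ax":0,"ay":0,"az":0,"claw":-1}]'

```text
time_s: 22.55
tcp_pos: [0.5601, -0.0507, 0.001]
eef_rot: [180.0, 0.0, -81.8]
contact_force: [1.2, -1.9, -1.9]
gripper_width: 0.0457
```

>>> step_arm --increments '[{"tx":-0.29,"ty":1.98,"tz":0,"ax":0,"ay":0,"az":0,"claw":-1},{"tx":-0.29,"ty":1.98,"tz":0,"ax":0,"ay":0,"az":0,"claw":-1},{"tx":-0.29,"ty":1.98,"tz":0,"ax":0,"ay":0,"az":0,"claw":-1},{"tx":-0.29,"ty":1.98,"tz":0,"ax":0,"ay":0,"az":0,"claw":-1},{"tx":-0.29,"ty":1.98,"tz":0,"ax":0,"ay":0,"az":0,"claw":-1}]'

```text
time_s: 23.05
tcp_pos: [0.5587, -0.0409, 0.001]
eef_rot: [180.0, -0.0, -81.8]
contact_force: [-0.3, -4.5, -3.2]
gripper_width: 0.0458
```

```bash
python3 q.py
```

```text
[558.7 -40.9   1. ] 0.04584244687757748 [-0.3 -4.5 -3.2] 23.05
tcp tray -0.5 -29.2 push -4.38
scene -60 [(11, np.float64(112.9))]
scene -45 [(12, np.float64(111.2))]
scene -30 [(10, np.float64(-39.8)), (8, np.float64(74.4)), (15, np.float64(115.0))]
scene -15 [(17, np.float64(70.0)), (13, np.float64(113.5))]
scene 0 [(15, np.float64(71.0)), (16, np.float64(111.8))]
scene 15 [(15, np.float64(70.4)), (20, np.float64(114.7))]
scene 30 [(21, np.float64(71.5)), (18, np.float64(116.0))]
scene 45 [(20, np.float64(70.6)), (23, np.float64(114.8))]
scene 60 [(24, np.float64(71.9)), (21, np.float64(115.2))]
scene 75 [(22, np.float64(24.5)), (21, np.float64(115.9))]
scene 90 [(5, np.float64(21.5)), (19, np.float64(117.0))]
top -105 [(5, np.float64(76.0))]
top -90 [(43, np.float64(70.6))]
top -75 [(40, np.float64(26.4)), (42, np.float64(70.8))]
top -60 [(40, np.float64(27.3)), (42, np.float64(71.3)), (44, np.float64(116.4))]
top -45 [(48, np.float64(27.3)), (40, np.float64(72.0)), (33, np.float64(115.3))]
top -30 [(40, np.float64(27.4)), (17, np.float64(71.2))]
```

All three tubes are now touching one another (27, 71, 115), and about 18 mm remain to the divider.

>>> step_arm --increments '[{"tx":-0.29,"ty":1.98,"tz":0,"ax":0,"ay":0,"az":0,"claw":-1},{"tx":-0.29,"ty":1.98,"tz":0,"ax":0,"ay":0,"az":0,"claw":-1},{"tx":-0.29,"ty":1.98,"tz":0,"ax":0,"ay":0,"az":0,"claw":-1},{"tx":-0.29,"ty":1.98,"tz":0,"ax":0,"ay":0,"az":0,"claw":-1},{"tx":-0.14,"ty":0.99,"tz":0,"ax":0,"ay":0,"az":0,"claw":-1},{"tx":-0.14,"ty":0.99,"tz":0,"ax":0,"ay":0,"az":0,"claw":-1}]'

```text
time_s: 23.75
tcp_pos: [0.5574, -0.0308, 0.0011]
eef_rot: [180.0, 0.0, -81.8]
contact_force: [0.5, -3.1, -3.2]
gripper_width: 0.0457
```

>>> step_arm --increments '[{"tx":-0.14,"ty":0.99,"tz":0,"ax":0,"ay":0,"az":0,"claw":-1},{"tx":-0.14,"ty":0.99,"tz":0,"ax":0,"ay":0,"az":0,"claw":-1}]'

```text
time_s: 23.95
tcp_pos: [0.5571, -0.0292, 0.0012]
eef_rot: [180.0, -0.0, -81.8]
contact_force: [1.2, -1.4, -3.5]
gripper_width: 0.0456
```

>>> step_arm --increments '[{"tx":-0.14,"ty":0.99,"tz":0,"ax":0,"ay":0,"az":0,"claw":-1},{"tx":-0.14,"ty":0.99,"tz":0,"ax":0,"ay":0,"az":0,"claw":-1}]'

```text
time_s: 24.15
tcp_pos: [0.5568, -0.0271, 0.0012]
eef_rot: [-180.0, 0.0, -81.8]
contact_force: [0.8, -2.5, -3.1]
gripper_width: 0.0459
```

>>> step_arm --increments '[{"tx":-0.14,"ty":0.99,"tz":0,"ax":0,"ay":0,"az":0,"claw":-1},{"tx":-0.14,"ty":0.99,"tz":0,"ax":0,"ay":0,"az":0,"claw":-1}]'

```text
time_s: 24.35
tcp_pos: [0.5567, -0.0253, 0.0012]
eef_rot: [-180.0, -0.0, -81.8]
contact_force: [0.9, -4.7, -4.5]
gripper_width: 0.0456
```

>>> step_arm --increments '[{"tx":-0.1,"ty":0.7,"tz":0,"ax":0,"ay":0,"az":0,"claw":-1},{"tx":0,"ty":0,"tz":0,"ax":0,"ay":0,"az":0,"claw":-1}]'

```text
time_s: 24.55
tcp_pos: [0.5566, -0.0244, 0.0011]
eef_rot: [-180.0, -0.0, -81.8]
contact_force: [1.6, -3.8, -4.7]
gripper_width: 0.0456
```

>>> step_arm --increments '[{"tx":-0.1,"ty":0.7,"tz":0,"ax":0,"ay":0,"az":0,"claw":-1},{"tx":0,"ty":0,"tz":0,"ax":0,"ay":0,"az":0,"claw":-1}]'

```text
time_s: 24.75
tcp_pos: [0.5564, -0.0237, 0.0011]
eef_rot: [180.0, 0.0, -81.8]
contact_force: [2.3, -3.2, -5.3]
gripper_width: 0.0458
```

>>> step_arm --increments '[{"tx":-0.1,"ty":0.7,"tz":-0.2,"ax":0,"ay":0,"az":0,"claw":-1},{"tx":0,"ty":0,"tz":0,"ax":0,"ay":0,"az":0,"claw":-1}]'

```text
time_s: 24.95
tcp_pos: [0.5562, -0.0233, 0.001]
eef_rot: [180.0, -0.0, -81.8]
contact_force: [2.2, -5.2, -3.6]
gripper_width: 0.0455
```

>>> step_arm --increments '[{"tx":-0.1,"ty":0.7,"tz":0,"ax":0,"ay":0,"az":0,"claw":-1},{"tx":0,"ty":0,"tz":0,"ax":0,"ay":0,"az":0,"claw":-1}]'

```text
time_s: 25.15
tcp_pos: [0.5558, -0.0229, 0.001]
eef_rot: [180.0, -0.0, -81.8]
contact_force: [1.0, -7.0, -2.7]
gripper_width: 0.0454
```

```bash
python3 q.py | grep -v scene
```

```text
[555.8 -22.9   1. ] 0.045394971062833155 [ 1.  -7.  -2.7] 25.15
tcp tray -0.7 -10.9 push -7.1
top -105 [(10, np.float64(87.7))]
top -90 [(44, np.float64(86.3))]
top -75 [(43, np.float64(43.4)), (37, np.float64(85.8)), (8, np.float64(134.2))]
top -60 [(36, np.float64(42.7)), (41, np.float64(86.4)), (46, np.float64(131.1))]
top -45 [(40, np.float64(43.4)), (38, np.float64(88.4)), (28, np.float64(130.4))]
top -30 [(34, np.float64(42.9)), (6, np.float64(83.1))]
```

The push is rising (7.1 N) while the motion stalls, so the divider has been reached. One small increment more, then hold and read.

>>> step_arm --increments '[{"tx":0,"ty":0,"tz":0,"ax":0,"ay":0,"az":0,"claw":-1},{"tx":0,"ty":0,"tz":0,"ax":0,"ay":0,"az":0,"claw":-1}]'

```text
time_s: 25.45
tcp_pos: [0.5559, -0.0229, 0.001]
eef_rot: [180.0, -0.0, -81.8]
contact_force: [0.1, -6.0, -2.3]
gripper_width: 0.046
```

>>> step_arm --increments '[{"tx":-0.04,"ty":0.3,"tz":0,"ax":0,"ay":0,"az":0,"claw":-1},{"tx":0,"ty":0,"tz":0,"ax":0,"ay":0,"az":0,"claw":-1},{"tx":0,"ty":0,"tz":0,"ax":0,"ay":0,"az":0,"claw":-1}]'

```text
time_s: 25.75
tcp_pos: [0.5557, -0.0227, 0.0011]
eef_rot: [179.9, -0.0, -81.8]
contact_force: [0.8, -7.3, -2.9]
gripper_width: 0.0459
```

```bash
python3 q.py
```

```text
[555.7 -22.7   1.1] 0.04585425874678628 [ 0.8 -7.3 -2.9] 25.75
tcp tray -0.8 -10.7 push -7.35
scene -60 [(10, np.float64(132.1))]
scene -45 [(16, np.float64(130.9))]
scene -30 [(8, np.float64(-20.9)), (20, np.float64(130.4))]
scene -15 [(7, np.float64(82.1)), (17, np.float64(129.6))]
scene 0 [(15, np.float64(83.8)), (19, np.float64(129.3))]
scene 15 [(22, np.float64(86.0)), (17, np.float64(130.8))]
scene 30 [(17, np.float64(88.6)), (16, np.float64(131.2))]
scene 45 [(20, np.float64(88.6)), (20, np.float64(129.7))]
scene 60 [(27, np.float64(86.0)), (19, np.float64(130.5))]
scene 75 [(24, np.float64(44.4)), (23, np.float64(131.5))]
scene 90 [(21, np.float64(131.3))]
top -105 [(8, np.float64(86.3))]
top -90 [(41, np.float64(86.6))]
top -75 [(38, np.float64(43.5)), (39, np.float64(86.8)), (8, np.float64(129.9))]
top -60 [(37, np.float64(43.6)), (41, np.float64(89.0)), (40, np.float64(131.1))]
top -45 [(43, np.float64(44.3)), (38, np.float64(88.2)), (29, np.float64(129.5))]
top -30 [(34, np.float64(44.0)), (6, np.float64(83.5))]
```

>>> step_arm --increments '[{"tx":-0.04,"ty":0.3,"tz":0,"ax":0,"ay":0,"az":0,"claw":-1},{"tx":0,"ty":0,"tz":0,"ax":0,"ay":0,"az":0,"claw":-1},{"tx":0,"ty":0,"tz":0,"ax":0,"ay":0,"az":0,"claw":-1}]'

```text
time_s: 26.15
tcp_pos: [0.5556, -0.0226, 0.001]
eef_rot: [179.9, -0.0, -81.8]
contact_force: [0.7, -8.4, -2.4]
gripper_width: 0.0457
```

Run:
```python
from h import *
st=r.get_state();print(st['tcp_pos'],st['contact_force'])
o=np.array([555,-12]);y=np.radians(8.2);e=np.array([np.cos(y),np.sin(y)]);f=np.array([-e[1],e[0]])
for nm in('top','scene'):
    c=cap(nm);P=cloud(c)*1000;P[c['depth']==0]=0
    d=P[...,:2]-o;x=d@e;yy=d@f;z=P[...,2]
    q=(abs(x)<110)&(yy>140)&(yy<176)&(z>24)&(z<36); 
    h=np.histogram(yy[q],np.arange(140,178,2));print(nm,list(zip(h[1].astype(int),h[0])))
    for lo,hi in((30,58),(74,102),(118,146)):
        q=(abs(x+60)<25)&(yy>lo)&(yy<hi)&(z>40)&(z<60); 
        if q.sum()>20: print(lo,'top z',np.percentile(z[q],90).round(1))
        q=(abs(x-60)<25)&(yy>lo)&(yy<hi)&(z>40)&(z<60); 
        if q.sum()>20: print(lo,'+x top z',np.percentile(z[q],90).round(1))
cv2.imwrite('pics/fin.png',cv2.resize(ld('scene')['image'][150:320,190:400],(790,600),interpolation=cv2.INTER_CUBIC))
```

```text
[ 0.55559263 -0.02255836  0.00104675] [ 0.71200287 -8.43364739 -2.37219254]
top [(np.int64(140), np.int64(0)), (np.int64(142), np.int64(0)), (np.int64(144), np.int64(1)), (np.int64(146), np.int64(0)), (np.int64(148), np.int64(0)), (np.int64(150), np.int64(2)), (np.int64(152), np.int64(3)), (np.int64(154), np.int64(9)), (np.int64(156), np.int64(21)), (np.int64(158), np.int64(22)), (np.int64(160), np.int64(17)), (np.int64(162), np.int64(18)), (np.int64(164), np.int64(0)), (np.int64(166), np.int64(0)), (np.int64(168), np.int64(0)), (np.int64(170), np.int64(0)), (np.int64(172), np.int64(0)), (np.int64(174), np.int64(0))]
30 top z 48.8
74 top z 48.8
118 top z 48.5
scene [(np.int64(140), np.int64(3)), (np.int64(142), np.int64(2)), (np.int64(144), np.int64(2)), (np.int64(146), np.int64(1)), (np.int64(148), np.int64(0)), (np.int64(150), np.int64(2)), (np.int64(152), np.int64(4)), (np.int64(154), np.int64(27)), (np.int64(156), np.int64(24)), (np.int64(158), np.int64(34)), (np.int64(160), np.int64(42)), (np.int64(162), np.int64(19)), (np.int64(164), np.int64(4)), (np.int64(166), np.int64(0)), (np.int64(168), np.int64(0)), (np.int64(170), np.int64(0)), (np.int64(172), np.int64(0)), (np.int64(174), np.int64(0))]
30 +x top z 47.5
74 +x top z 48.7
118 top z 47.7
118 +x top z 48.0
```

View pics/fin.png

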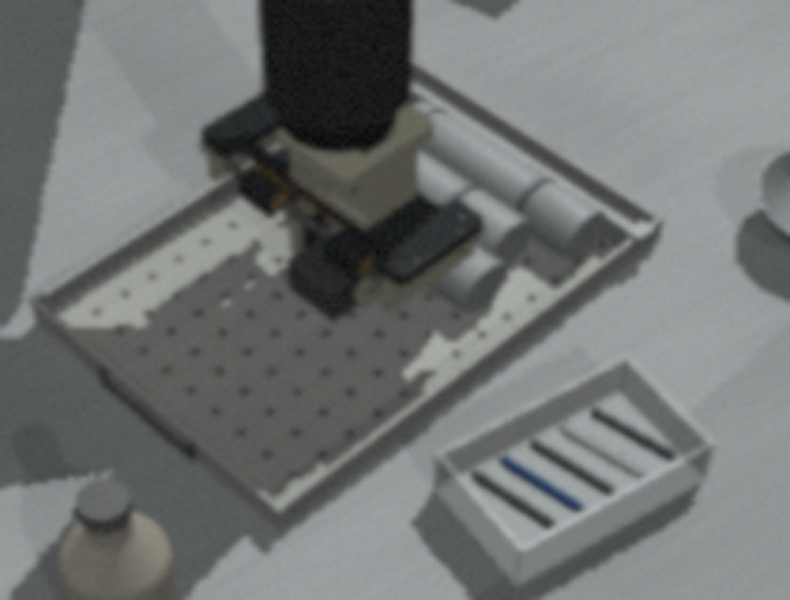

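Run:
```python
from h import *
o=np.array([555,-12]);y=np.radians(8.2);e=np.array([np.cos(y),np.sin(y)]);f=np.array([-e[1],e[0]])
for nm in('top','scene'):
    c=ld(nm);P=cloud(c)*1000;P[c['depth']==0]=0
    d=P[...,:2]-o;x=d@e;yy=d@f;z=P[...,2]
    for n,lo,hi,z0,tz in(('div',150,166,30,4),('a',122,140,48,3),('b',78,97,48,3),('c',34,53,48,3)):
        q=(abs(x)<112)&(yy>lo)&(yy<hi)&(abs(z-z0)<tz); pts=np.c_[x[q],yy[q]].astype(np.float32)
        if len(pts)<30: continue
        v=cv2.fitLine(pts,cv2.DIST_HUBER,0,.01,.01).ravel(); s=v[1]/v[0]
        print(nm,n,len(pts),'slope deg',np.degrees(np.arctan(s)).round(2),'y at x=0',(v[3]-s*v[2]).round(1),'x range',pts[:,0].min().round(),pts[:,0].max().round())
```

```text
top div 94 slope deg 0.19 y at x=0 159.6 x range -112.0 112.0
top a 78 slope deg -7.97 y at x=0 123.2 x range -72.0 -41.0
top b 178 slope deg -1.67 y at x=0 85.7 x range -102.0 -33.0
top c 154 slope deg -0.05 y at x=0 44.0 x range -85.0 -26.0
scene div 148 slope deg 0.8 y at x=0 159.3 x range -102.0 112.0
scene a 194 slope deg -0.49 y at x=0 130.3 x range -68.0 100.0
scene b 113 slope deg -0.16 y at x=0 87.4 x range -26.0 69.0
```

The chock's kinematics put tube_a's face at ~158 (divider ~157.5), but the depth ridge means say ~153. Ridge means are biased by viewing side, so I'll fit circles of the known radius instead.

```bash
cat > cf.py <<'E'
from h import *
from scipy.optimize import least_squares
o=np.array([555,-12]);y=np.radians(8.2);e=np.array([np.cos(y),np.sin(y)]);f=np.array([-e[1],e[0]])
st=r.get_state();t=st['tcp_pos'][:2]*1000-o;print('tcp tray',(t@e).round(1),(t@f).round(1),st['contact_force'].round(1))
for nm in('top','scene','wrist'):
    c=cap(nm);P=cloud(c)*1000;P[c['depth']==0]=0
    d=P[...,:2]-o;x=d@e;yy=d@f;z=P[...,2]
    for n,y0 in(('a',134),('b',90),('c',46)):
        q=(abs(x)<100)&(abs(yy-y0)<21)&(z>30)&(z<52)
        if n=='c': q&=abs(x)>28
        X,Y,Z=x[q],yy[q],z[q]
        if len(X)<60: continue
        fun=lambda p:np.hypot(Y-p[0]-p[1]*X,Z-p[2])-22
        s=least_squares(fun,[y0,0,26],loss='soft_l1',f_scale=1.5)
        print(nm,n,len(X),'y',s.x[0].round(1),'yaw',np.degrees(s.x[1]).round(2),'z',s.x[2].round(1),'rms',np.sqrt(np.mean(s.fun**2)).round(2),X.min().round(),X.max().round())
    q=(abs(x)<112)&(yy>150)&(yy<168)&(abs(z-30)<2.5)
    if q.sum()>20: print(nm,'div mid',np.median(yy[q]).round(1),np.percentile(yy[q],[5,95]).round(1))
E
python3 cf.py
```

```text
tcp tray -0.9 -10.5 [ 0.1 -7.3 -3.4]
top a 190 y 135.7 yaw 3.57 z 25.1 rms 1.74 -72.0 -39.0
top b 439 y 89.5 yaw 1.3 z 25.2 rms 1.44 -100.0 -31.0
top c 364 y 45.0 yaw 0.79 z 25.5 rms 1.53 -99.0 -28.0
top div mid 160.0 [155.7 163.2]
scene a 606 y 132.6 yaw 0.25 z 24.4 rms 2.35 -69.0 100.0
scene b 316 y 88.8 yaw 0.36 z 24.5 rms 2.84 -43.0 95.0
scene c 129 y 47.6 yaw -2.04 z 23.6 rms 3.84 63.0 87.0
scene div mid 158.9 [154.7 162.9]
```

The fits put a at 133.5, b at 89 and c at 46, all at z≈25, so no tube has ridden up. Tube_a's face is at ~155.5 and the divider's at 157±2. A steady 7–8 N with no motion, where rolling takes at most 5 N, confirms contact. Now setting the chock fully down, opening gently and withdrawing.

>>> step_arm --increments '[{"tx":0,"ty":0,"tz":-0.4,"ax":0,"ay":0,"az":0,"claw":-1},{"tx":0,"ty":0,"tz":0,"ax":0,"ay":0,"az":0,"claw":-1},{"tx":0,"ty":0,"tz":0,"ax":0,"ay":0,"az":0,"claw":-1},{"tx":0,"ty":0,"tz":0,"ax":0,"ay":0,"az":0,"claw":-1}]'

```text
time_s: 26.8
tcp_pos: [0.5556, -0.0226, 0.001]
eef_rot: [179.9, -0.0, -81.8]
contact_force: [-1.1, -8.8, 0.5]
gripper_width: 0.0457
```

```bash
python3 cf.py
```

```text
tcp tray -0.9 -10.6 [-1.1 -8.8  0.5]
top a 188 y 132.5 yaw 0.31 z 25.2 rms 1.76 -72.0 -39.0
top b 439 y 89.8 yaw 1.49 z 25.3 rms 1.46 -100.0 -31.0
top c 367 y 45.7 yaw 1.8 z 25.3 rms 1.72 -86.0 -28.0
top div mid 159.5 [155.5 162.9]
scene a 603 y 132.4 yaw 0.39 z 24.4 rms 2.28 -95.0 100.0
scene b 315 y 88.7 yaw 0.39 z 24.5 rms 2.8 -44.0 99.0
scene c 124 y 48.2 yaw -2.44 z 23.8 rms 4.3 58.0 87.0
scene div mid 158.8 [154.4 162.7]
```

>>> step_arm --increments '[{"tx":0,"ty":0,"tz":0,"ax":0,"ay":0,"az":0,"claw":0.06},{"tx":0,"ty":0,"tz":0,"ax":0,"ay":0,"az":0,"claw":0.1},{"tx":0,"ty":0,"tz":0,"ax":0,"ay":0,"az":0,"claw":0.2},{"tx":0,"ty":0,"tz":0,"ax":0,"ay":0,"az":0,"claw":0.3},{"tx":0,"ty":0,"tz":0,"ax":0,"ay":0,"az":0,"claw":0.4},{"tx":0,"ty":0,"tz":0,"ax":0,"ay":0,"az":0,"claw":0.4},{"tx":0,"ty":0,"tz":0,"ax":0,"ay":0,"az":0,"claw":0.4}]'

```text
time_s: 27.65
tcp_pos: [0.5562, -0.0217, 0.0006]
eef_rot: [-180.0, 0.0, -81.8]
contact_force: [0.5, 0.3, -0.6]
gripper_width: 0.061
```

>>> step_arm --increments '[{"tx":0,"ty":0,"tz":15,"ax":0,"ay":0,"az":0,"claw":0.4},{"tx":0,"ty":0,"tz":30,"ax":0,"ay":0,"az":0,"claw":0.4},{"tx":0,"ty":0,"tz":40,"ax":0,"ay":0,"az":0,"claw":0.4},{"tx":0,"ty":0,"tz":40,"ax":0,"ay":0,"az":0,"claw":0.4},{"tx":0,"ty":-45,"tz":0,"ax":0,"ay":0,"az":0,"claw":0.4},{"tx":0,"ty":-45,"tz":0,"ax":0,"ay":0,"az":0,"claw":0.4},{"tx":0,"ty":-45,"tz":0,"ax":0,"ay":0,"az":0,"claw":0.4},{"tx":0,"ty":-45,"tz":0,"ax":0,"ay":0,"az":0,"claw":0.4},{"tx":0,"ty":-45,"tz":0,"ax":0,"ay":0,"az":0,"claw":0.4},{"tx":0,"ty":-45,"tz":0,"ax":0,"ay":0,"az":0,"claw":0.4},{"tx":0,"ty":0,"tz":0,"ax":0,"ay":0,"az":0,"claw":0.4},{"tx":0,"ty":0,"tz":0,"ax":0,"ay":0,"az":0,"claw":0.4}]'

```text
time_s: 28.85
tcp_pos: [0.5555, -0.2929, 0.125]
eef_rot: [180.0, 0.0, -82.0]
contact_force: [-0.0, -0.5, 0.1]
gripper_width: 0.0614
```

```bash
cat >> cf.py <<'E'
    q=(abs(x)<45)&(yy>-60)&(yy<24)&(abs(z-36)<4)
    if nm!='wrist' and q.sum()>30:
        R=cv2.minAreaRect(np.c_[x[q],yy[q]].astype(np.float32)); print(nm,'chock top',R,'z',np.median(z[q]))
    cv2.imwrite('pics/end_%s.png'%nm,c['image'])
E
python3 cf.py; python3 -c "
from h import *
c=ld('top');cv2.imwrite('pics/endt.png',cv2.resize(c['image'][85:270,120:440],(790,460),interpolation=cv2.INTER_CUBIC))"
```

```text
tcp tray -39.6 -278.1 [-0.  -0.5  0.1]
top a 1139 y 133.1 yaw 1.01 z 25.3 rms 1.56 -72.0 97.0
top b 1110 y 89.1 yaw 1.0 z 25.4 rms 1.5 -100.0 68.0
top c 760 y 45.1 yaw 0.95 z 25.5 rms 1.51 -99.0 84.0
top div mid 159.6 [155.6 163.5]
top chock top ((-3.095010757446289, -7.094669342041016), (49.16871643066406, 62.330474853515625), 0.6924541592597961) z 36.11250366814564
scene a 672 y 132.4 yaw 0.68 z 24.4 rms 2.43 -71.0 100.0
scene b 676 y 88.4 yaw 0.43 z 24.6 rms 2.47 -99.0 99.0
scene c 509 y 44.6 yaw 0.44 z 24.6 rms 2.59 -97.0 87.0
scene div mid 158.8 [153.8 163. ]
scene chock top ((0.13786697387695312, -8.119178771972656), (63.7525520324707, 84.03392791748047), 89.78102111816406) z 34.98889858705129
```

View pics/endt.png

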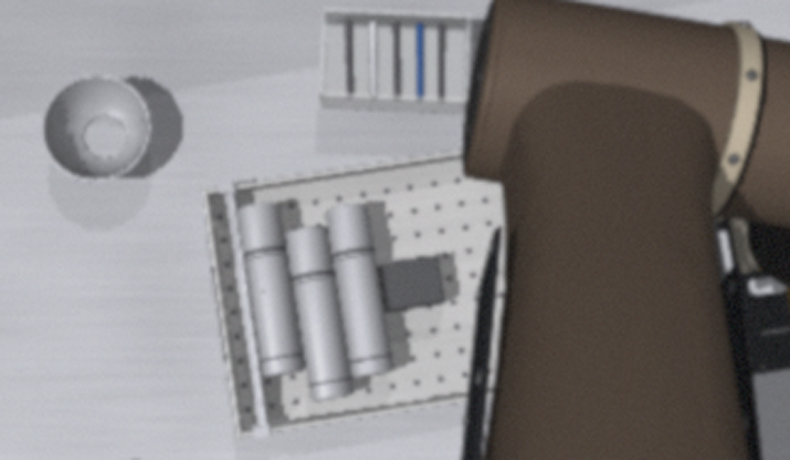

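The picture shows the row closed (tubes at crop x≈270, 320, 358) with the chock behind c near its middle, its toe under c, and the bystanders unmoved. One last check of the divider gap, from image edges rather than depth.

Run:
```python
from h import *
c=ld('top');g=cv2.cvtColor(c['image'],cv2.COLOR_BGR2GRAY).astype(float)
o=np.array([555,-12]);y=np.radians(8.2);e=np.array([np.cos(y),np.sin(y)]);f=np.array([-e[1],e[0]])
pts=[]
for v in range(168,252,3):
    u0=214.4+(v-159.4)*.118; s=np.arange(int(u0)-4,int(u0)+6); w=g[v,s]; w=np.clip(w-np.percentile(w,50),0,None); pts.append((float((s*w).sum()/w.sum()),v))
R=(ray(c,pts,.030)*1000)[:,:2]-o
p=np.polyfit(R@e,R@f,1);res=R@f-np.polyval(p,R@e);print('plate centre y at x=13:',np.polyval(p,13).round(1),'slope deg',np.degrees(p[0]).round(2),'rms',res.std().round(2))
```

```text
plate centre y at x=13: 155.6 slope deg -2.18 rms 2.06
```

Estimates of the divider's tube side span 154–157.5, and tube_a's face is at 155. That is contact within the measuring error, and the force plateau says the same. Handing in.

```bash
python3 -c "
from plant import r
print(r.get_state()['time_s'],r.close_job())"
```

```text
the job is handed in; nothing more can be done
29.0 None
```

The job is done and handed in at 29 s of the 64 s allowed. The loose tube lies next to tube_b, and the chock is pressed home behind the closed row.

- **Tube_c:** It was set down on the tray floor under force feedback and let go there. The first two grasps missed because the reported tool height was about 33 mm too low. I measured the fingertips with the wrist camera and worked from those; the tube stayed where it was.
- **Chock:** I gripped it across its width, turned it by -34° and set it down behind the row at about the middle of the tubes. I then pushed slowly until it stalled, and the wrist read 7–9 N along the row. That includes some friction of the chock on the floor, so the row itself took somewhat less.
- **Last checks:**
  - The tubes' axes are 44 mm apart, all at about 25 mm height, so none rode up.
  - They are within 1° of square to the tray.
  - The chock's top is flat at 36 mm and square within about 1°.
  - The robot is clear. The dish and the visible part of the instrument box look unmoved; the bottle was hidden by the arm in the last picture.
- **Checks that disagreed:** The divider's tube side came out between 154 and 157.5 mm, depending on the method, with tube_a's face at about 155 mm. The edge check was rough (2 mm scatter, 2° off in slope). Contact with the divider therefore rests mainly on the push: the row held 7–8 N without moving, where rolling takes at most 5 N.

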